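# Stow the glass globe in the tilt-out bin and lock it with the key

### The job

The tray is about to be carried indoors: lower the spare glass globe from the ceramic dish gently into the tilt-out bin under the tray's front lip without dropping it, and swing the bin fully shut. Then take the yellow key from the key block, push it fully home in the lock on the lip and turn it clockwise (seen from above) to its stop, about a quarter turn, and leave it standing in the lock. Leave everything else where it stands, the other two keys included.

Things in the scene. Friction and masses are not known exactly. Their poses are not given: they have to be found in the camera images.
- tray: Blue organiser tray, fixed. Origin on the bench (z 0); at yaw 0 x points away from the robot, z up. Four open bins in a row along y: x 45 to 205, y -150 to 150, rim z 100 mm. In front a lip, 6 mm thick, top z 100, reaches forward to x -15 over the full width; only the lock stands on it. The tilt-out bin hangs under it between hinge ears (|y| 73 to 78, x -30 to 45, up to z 40).
- lock_mouth (a point): Centre of the lock plug's face, at tray (14, 92, 104) mm; tray's axes. Upright keyway 12.4 by 6.0 mm, 28 mm deep, open below, 1.5 mm lead-in bevel; its long side lies along tray y at joint lock_plug 0 and turns with the plug. A fixed chrome ring round it, 30 mm outside, 21 mm inside diameter, stands 1 mm above the face.
- lock_plug (a joint): Turn of the lock plug, rad: 0 unlocked (start), grows clockwise seen from above to its stop at 1.45, locked. Stays where it is left; takes 0.04 N m. The key has about 0.25 rad of play in the keyway before the plug follows, so the hand turns about 1.5 to 1.6 rad.
- tilt_bin: Light blue, 140 mm wide (y), 3 mm walls. Origin on its hinge, at tray (-30, 0, 10) mm; shut, its axes are the tray's; it starts swung forward (top towards tray -x) by 0.75 to 0.95 rad about y, stop at 1.1. Stiff hinge, stays where left. Panel x -2 to 1, z 0 to 88; floor z 0 to 3, x 1 to 61; back (x 58 to 61) and sides up to z 30, sides at x 0 to 30 to z 69.
- bin_floor (a point): Centre of the bin's inner floor, at bin (30, 0, 3) mm; axes of the bin. Open, panel and floor make a V with its corner at the hinge; the mouth lies between the panel top and the edges of the lip and of the back wall, which rises under the lip as the bin opens.
- bin_pull (a point): Middle of the front edge of the pull lip near the top of the bin's front panel, at bin (-13, 0, 81) mm; axes of the bin. The pull lip is 60 mm long along y and 6 mm thick. Pushing it along its arc, rising as it swings, shuts the bin (2 to 4 N); a level push jams by friction.
- globe: Opal white glass globe of a string light, a 40 mm ball on a short brass collar 22 mm across; about 40 g, fragile. Stands collar down in the dish. Origin at the centre of the collar's underside, z up; total height 45 mm.
- globe_center (a point): Centre of the globe's ball, 25 mm above its origin.
- dish: White ceramic dish, 160 mm across the rim, 18 mm high, inner floor at z 5 mm and flat within radius 55 mm, sloping up to the rim outside it; origin under its centre. Holds the globe, near its middle.
- key_block: Dark wooden key block, 50 by 150 by 36 mm (x, y, z), fixed; origin under its centre. Three upright slots, 46 mm apart along its y, hold one key each.
- key_yellow: The lock's key, yellow bow, upright in one of the block's slots (which one varies). Origin under the shoulder, which lies on the block top (z 36) or, home, on the plug face; z up. Blade below 3.6 (x) by 10 (y), 25 mm long, last 5 mm tapering to 1.8 by 7. Shoulder 9 by 16 by 4 mm; bow 9 thick (x), 32 wide (y), z 4 to 41. Same after half a turn about z. 25 g.
- key_black: Spare key of the same shape with a black bow, for another lock; stays in its slot.
- key_green: Spare key of the same shape with a green bow, for another lock; stays in its slot.
- wrench: Chrome adjustable wrench lying on the bench, 150 mm long along its x, 40 wide, 12 high; origin under its middle.
- pliers: Red plastic pliers lying on the bench, 160 mm long along their x, 60 wide, 14 high; origin under their middle.
- spray_bottle: Clear spray bottle, 68 mm across, 180 mm high, its orange head and nozzle reaching 53 mm out along its -x; origin under its centre.
- cactus_pot: Terracotta pot with a cactus, 100 mm across, 145 mm high; origin under its centre.
- screw_jar: Glass jar with a steel lid, 48 mm across, 62 mm high, standing in one of the tray's bins; its lid stays below the rim. Origin under its centre.
- trowel: Small hand trowel lying in another of the tray's bins, 145 mm long, below the rim; origin under its middle.
There are look-alikes about, which are no part of the job. What is shaped like the globe but turquoise is not meant.

How it is judged:
By the outcome, as a careful person would: the job done as asked, in the order asked, and still so for the second after the job is handed in, with the robot touching nothing.
It also fails if it takes over 72 s, if anything falls off the work surface, if the arm or the gripper's body presses on something with over 40 N, if the wrist force passes 120 N, or if a joint passes its speed limit or range.

### The arm

A 7-joint arm with a two-finger parallel gripper is mounted at the origin on the work surface. World frame = base frame: x ahead of the robot, y to its left, z up, the work surface at z = 0. Lengths are in m, angles in rad, forces in N, time in s.
With the tool pointing down it reaches from about 0.4 to 0.9 m from the base axis. Payload 5.5 kg.
Tool frame: the origin (TCP) lies midway between the tips of the shut fingers; the grasp point (between the pads) lies 19 mm behind it; z points along the fingers, y is the line along which they close (so a half turn about z gives the same grasp; the last joint's range is limited). The gripper opens to 92 mm and grips with 3 to 60 N. Pads are 19 mm wide; open, the fingers measure 130 mm over their backs; the gripper's body (75 mm by 190 mm) begins 47 mm behind the grasp point.
Start: joints at [-1.075, 0.501, -0.427, 1.55, 0.221, 1.138, -0.21], TCP at [0.15, 0.632, 0.227] pointing down, gripper open.
Joint ranges: [-2.88, 2.88], [-0.31, 2.03], [-1.54, 1.56], [0.2, 2.42], [-1.41, 4.55], [0.19, 2.02], [-2.57, 2.57]. Speed limits (rad/s): [2.57, 2.57, 3.14, 3.14, 3.14, 3.14, 3.14].

### API

Orientations are given as a unit quaternion [x, y, z, w].
In Python, from rig import robot, cams, ticket, models gives the robot as it stands. The module is installed in compiled form; this text tells all that it offers.
- The arm moves only by the shell command python3 -m jog 'ROWS' [FORCE]. ROWS is JSON, a list of rows, each a list of 3 entries, a list of its own where there are three numbers: the shift along the world's x, y, z scaled (see below), then the turn, a rotation vector about the world's x, y, z scaled (see below), then the closure, from -1 (fully open) to 1 (shut). A call has exactly 8 rows; each row is the pose to reach, as a shift and turn from the pose commanded when the call began; what a row does not reach only later rows make up. The controller multiplies each number of a shift by 15 cm and each number of a turn by 45 degrees. A row lasts 1/10 s, in which the tool goes at most 50 mm and 8.59 degrees, less where a joint would pass 70% of its speed; a pose out of reach is approached as far as the arm can. A call with a number of a shift or a turn outside -1 to 1 is refused whole. A call with a gripper value outside its range is refused whole. The fingers move at their own pace and stop on an object; FORCE is the grip in N (left out, the last holds). Time passes only in rows, so rows that repeat a pose let the fingers close, or fill a call up. It gives the time, the measured TCP pose, the force, the opening and the grip force at its end, in the units of the state.
- robot.get_obs(): the state, without advancing time (a new reading comes with each control period).
- cams.get_image(name): name is "side" or "top" or "wrist"; returns the picture (420x560x3 uint8, red, green, blue); there is no depth.
- cams.camera_info(name): a dict with "vertical_fov" (degrees; the focal length in pixels is half the picture's height over the tangent of half this angle, whatever the lens; pixels are square), "cx", "cy" (the principal point, pixels), "dist_coeffs" ([k1, k2, p1, p2, k3] as OpenCV has them; the pictures are not rectified), "rvec" (rotation vector, rad) and "tvec" (3), from world to camera coordinates, as OpenCV has them. Camera axes: x right, y down, z forward; pixel columns grow to the right and rows downward; lengths in m; the calibration is good to about 2 mm. A picture is of the moment at which its call begins: read the wrist's pose just before it. camera_info takes no time and is no camera call; for the wrist camera it gives the pose at the moment of the call.
- ticket.sign_off(): hands the job in; it is judged then, once.
Trained networks look in the newest picture that a camera, given by its name, has taken for a name from the list of things; names that differ only in an ending like _2 or _b are one class to them, and where a whole thing is asked for, a point or a joint stands for the part that bears it (a point fixed in the world has none). Each returns a list of dicts, best first, with "score" (0 to 1); they miss things now and then, are a little off and sometimes report something else, mostly with a low value. They report only what shows in the picture. A call takes as long as a camera call. They do not tell look-alikes from the thing itself.
- models.trace(camera, name): "region" (420x560 bool, what is visible of it).
- models.pinpoint(camera, name): "position" ([x, y, z] in m, in world coordinates, good to about 4 mm: a listed point, or the origin of a listed thing).
The state is a dict: "clock": time; "joints": joint angles; "qvel": joint speeds; "joint_torque": joint torques, N m; "tool_pos": TCP position; "ee_rot": TCP orientation; "force": force on the tool from outside, world axes, zero at the start; "ft_torque": the same for the moment, N m; "opening": opening from 0.0 (shut) to 1.0 (fully open); "gripper_force": force on a finger pad.
Only numpy, scipy, OpenCV 4.12 (cv2) and the standard library are available. Lean on these libraries where they do the work, as an engineer would, in place of code of your own. Each camera call takes 0.05 s, during which the arm holds its last target. There are 200 camera calls.

## Working session

There is one attempt and no reset: what is moved stays moved. The work goes in short steps, Python scripts to look and compute and a shell command to move; the robot and the scene stay as the last step left them, time stands still between calls to the robot, and variables do not carry over. Pictures are saved under pics/ and viewed, at most 10 in all, crops included, and the job is handed in when it is done.

```bash
mkdir -p pics; cat > h.py <<'E'
import numpy as np, cv2
from rig import robot, cams, ticket, models
from scipy.spatial.transform import Rotation as R
def K(i):
    f=210/np.tan(np.radians(i["vertical_fov"])/2)
    return np.array([[f,0,i["cx"]],[0,f,i["cy"]],[0,0,1]])
def snap(c,fn=None):
    i=cams.camera_info(c); im=cams.get_image(c)
    if fn: cv2.imwrite("pics/"+fn,im[:,:,::-1])
    return i,im
def proj(i,P):
    return cv2.projectPoints(np.array(P,float).reshape(-1,1,3),np.array(i["rvec"]),np.array(i["tvec"]),K(i),np.array(i["dist_coeffs"]))[0][:,0]
def ray(i,uv):
    u=cv2.undistortPoints(np.array(uv,float).reshape(-1,1,2),K(i),np.array(i["dist_coeffs"]))[:,0]
    Rm=cv2.Rodrigues(np.array(i["rvec"]))[0]; d=np.c_[u,np.ones(len(u))]@Rm
    return -Rm.T@np.array(i["tvec"]).ravel(), d
def onz(i,uv,z):
    o,d=ray(i,uv); return o+d*((z-o[2])/d[:,2])[:,None]
def st():
    o=robot.get_obs(); print(o["clock"],np.round(o["tool_pos"],4),np.round(R.from_quat(o["ee_rot"]).as_matrix(),3).tolist(),np.round(o["force"],1),o["opening"]); return o
E
python3 - <<'E'
from h import *
st()
ims=[]
for c in("top","side"):
    i,im=snap(c,c+"0.png"); print(c,i["vertical_fov"],i["rvec"],i["tvec"])
    for n in("tray","lock_mouth","tilt_bin","bin_floor","bin_pull","globe","globe_center","dish","key_block","key_yellow","key_black","key_green","spray_bottle","cactus_pot"):
        print(n,[(round(float(r["score"]),2),np.round(r["position"],4).tolist()) for r in models.pinpoint(c,n)[:3]])
E
```

```text
0.0 [0.1499 0.6318 0.2257] [[-0.973, 0.231, -0.001], [0.231, 0.973, -0.002], [0.0, -0.002, -1.0]] [0.4 0.4 0.3] 0.9990506325326302
top 45.249088585271934 [ 2.2265613  -2.16378109  0.0206625 ] [-0.05717697  0.46826339  1.34264479]
tray [(0.6, [0.5774, 0.0066, -0.0009])]
lock_mouth [(0.77, [0.5922, 0.0973, 0.1022])]
tilt_bin [(0.71, [0.5418, 0.0044, 0.0105])]
bin_floor [(0.74, [0.5597, 0.0088, 0.0368]), (0.45, [0.4074, -0.3453, -0.0006]), (0.44, [0.7159, 0.0446, 0.0269])]
bin_pull [(0.92, [0.4732, 0.0062, 0.0456])]
globe [(0.74, [0.2518, -0.3432, 0.0025]), (0.73, [0.4053, -0.348, 0.0117]), (0.55, [0.4771, -0.5075, -0.005])]
globe_center [(0.71, [0.4769, -0.5069, 0.026]), (0.7, [0.4294, 0.3612, 0.036]), (0.5, [0.2491, -0.3516, 0.023])]
dish [(0.83, [0.4059, -0.3475, -0.0004]), (0.32, [0.4283, 0.3145, 0.0357])]
key_block [(0.8, [0.4289, 0.3613, 0.0012]), (0.18, [0.7212, 0.0425, 0.0274])]
key_yellow [(0.7, [0.7175, 0.0442, 0.0277]), (0.36, [0.4311, 0.3132, 0.0356])]
key_black [(0.53, [0.4294, 0.3635, 0.0389])]
key_green [(0.65, [0.4275, 0.4033, 0.0394]), (0.38, [0.4725, 0.0057, 0.0448])]

[... 420 characters left out ...]
, [0.408, -0.3468, 0.0054]), (0.53, [0.4765, -0.5125, 0.0002])]
globe_center [(0.6, [0.7177, 0.0408, 0.0314]), (0.52, [0.4745, -0.5083, 0.0217]), (0.45, [0.5639, 0.0069, 0.0322])]
dish [(0.84, [0.407, -0.3473, 0.0036]), (0.22, [0.362, -0.1295, 0.0004])]
key_block [(0.44, [0.5431, 0.0041, 0.0127])]
key_yellow [(0.61, [0.4347, 0.3142, 0.0342])]
key_black [(0.7, [0.4295, 0.3577, 0.0349])]
key_green [(0.75, [0.4296, 0.4035, 0.0352]), (0.25, [0.6708, 0.3888, 0.0002])]
spray_bottle [(0.71, [0.4332, 0.3142, 0.0323]), (0.6, [0.6505, -0.3668, 0.0014]), (0.37, [0.5728, 0.0053, -0.0006])]
cactus_pot [(0.72, [0.6705, 0.3896, -0.0033]), (0.65, [0.4064, -0.3457, 0.0021]), (0.25, [0.5649, 0.0114, 0.0376])]
```

View pics/top0.png

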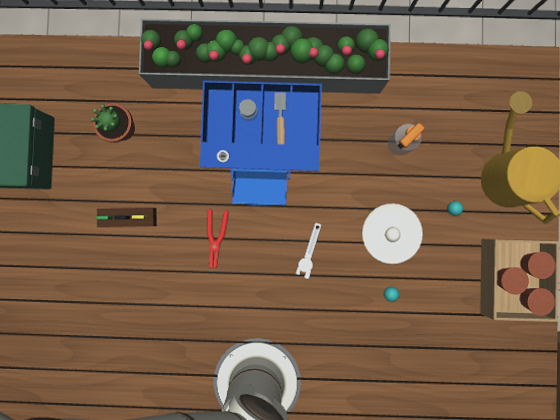

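View pics/side0.png

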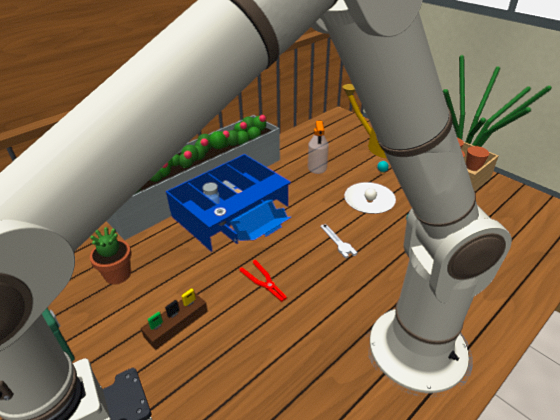

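The top view shows the tray at (260,125), with the lock at (222,156) and the open bin at (260,187). The dish with the white globe is at (393,234) and the turquoise decoys are at (456,208) and (391,294). The key block is at (126,217), with yellow as its rightmost key at (137,217). The side view agrees. I'll start moving, passing above the key block and the tray for close-up looks.

```bash
python3 -m jog '[[[0.33,-0.33,0.2],[0,0,0.15],-1],[[0.66,-0.66,0.4],[0,0,0.3],-1],[[1,-1,0.5],[0,0,0.3],-1],[[1,-1,0.5],[0,0,0.3],-1],[[1,-1,0.5],[0,0,0.3],-1],[[1,-1,0.5],[0,0,0.3],-1],[[1,-1,0.5],[0,0,0.3],-1],[[1,-1,0.5],[0,0,0.3],-1]]' && python3 -m jog '[[[0.33,-0.33,0],[0,0,0],-1],[[0.5,-0.66,0],[0,0,0],-1],[[0.6,-1,0],[0,0,0],-1],[[0.6,-1,0],[0,0,0],-1],[[0.6,-1,0],[0,0,0],-1],[[0.6,-1,0],[0,0,0],-1],[[0.6,-1,0],[0,0,0],-1],[[0.6,-1,0],[0,0,0],-1]]'
python3 - <<'E'
from h import *
st(); i,im=snap("wrist","w1.png"); print(i["rvec"],i["tvec"],i["vertical_fov"])
for n in("key_block","key_yellow","key_black","key_green"):
    print(n,[(round(float(r["score"]),2),np.round(r["position"],4).tolist()) for r in models.pinpoint("wrist",n)[:3]])
E
```

```text
clock: 2.3
tool_pos: [0.2982, 0.4835, 0.3015]
ee_rot: [-0.003, 1.0, 0.0, -0.001]
force: [-0.5, 0.6, 0.4]
opening: 1.0
gripper_force: 0.0
clock: 3.1
tool_pos: [0.3886, 0.3345, 0.3016]
ee_rot: [-0.003, 1.0, 0.0, -0.0]
force: [-0.0, 0.7, 0.4]
opening: 1.003
gripper_force: 0.0
3.1 [0.3886 0.3345 0.3016] [[-1.0, -0.007, -0.001], [-0.007, 1.0, 0.001], [0.001, 0.001, -1.0]] [-0.   0.7  0.4] 1.0031340660130694
[-2.06120868 -2.07026086 -0.30373639] [-0.33311061 -0.42968214  0.35100435] 62.64713623175691
key_block [(0.79, [0.4328, 0.3605, -0.0012])]
key_yellow [(0.81, [0.4305, 0.3095, 0.0342])]
key_black [(0.72, [0.4265, 0.3617, 0.0362])]
key_green [(0.94, [0.429, 0.4069, 0.0382]), (0.56, [0.4292, 0.3625, 0.0365])]
```

View pics/w1.png

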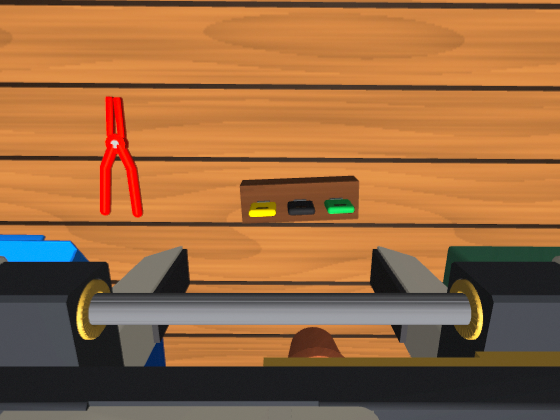

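The wrist camera looks back towards the base. The yellow key is at (262,209), black at (301,207) and green at (340,206). Next I'll look at the tray lip from above, then move over to the dish.

```bash
python3 -m jog '[[[0.33,-0.33,0.1],[0,0,0],-1],[[0.66,-0.66,0.2],[0,0,0],-1],[[1,-1,0.4],[0,0,0],-1],[[1,-1,0.4],[0,0,0],-1],[[1,-1,0.4],[0,0,0],-1],[[1,-1,0.4],[0,0,0],-1],[[1,-1,0.4],[0,0,0],-1],[[1,-1,0.4],[0,0,0],-1]]' && python3 -m jog '[[[0.3,-0.33,0],[0,0,0],-1],[[0.6,-0.66,0],[0,0,0],-1],[[0.6,-0.9,0],[0,0,0],-1],[[0.6,-0.9,0],[0,0,0],-1],[[0.6,-0.9,0],[0,0,0],-1],[[0.6,-0.9,0],[0,0,0],-1],[[0.6,-0.9,0],[0,0,0],-1],[[0.6,-0.9,0],[0,0,0],-1]]'
python3 - <<'E'
from h import *
st(); i,im=snap("wrist","w2.png")
for n in("tray","lock_mouth","tilt_bin","bin_floor","bin_pull"):
    print(n,[(round(float(r["score"]),2),np.round(r["position"],4).tolist()) for r in models.pinpoint("wrist",n)[:3]])
import json; json.dump({k:np.array(v).tolist() for k,v in i.items()},open("w2.json","w"))
E
python3 -m jog '[[[-0.3,-0.33,0],[0,0,0],-1],[[-0.6,-0.66,0],[0,0,0],-1],[[-0.8,-1,0],[0,0,0],-1],[[-0.8,-1,0],[0,0,0],-1],[[-0.8,-1,0],[0,0,0],-1],[[-0.8,-1,0],[0,0,0],-1],[[-0.8,-1,0],[0,0,0],-1],[[-0.8,-1,0],[0,0,0],-1]]'
```

```text
clock: 4.15
tool_pos: [0.5386, 0.1841, 0.3612]
ee_rot: [-0.003, 1.0, 0.0, -0.001]
force: [-0.7, 1.2, 0.1]
opening: 0.999
gripper_force: 0.0
clock: 4.95
tool_pos: [0.6293, 0.0502, 0.362]
ee_rot: [-0.003, 1.0, 0.0, 0.0]
force: [-0.0, 0.1, -1.0]
opening: 1.002
gripper_force: 0.0
4.95 [0.6293 0.0502 0.362 ] [[-1.0, -0.007, 0.0], [-0.007, 1.0, 0.001], [-0.0, 0.001, -1.0]] [-0.   0.1 -1. ] 1.0015499801778416
tray []
lock_mouth [(0.73, [0.5905, 0.0963, 0.1074])]
tilt_bin [(0.55, [0.5482, 0.0052, 0.0129])]
bin_floor [(0.91, [0.5593, 0.006, 0.0354])]
bin_pull [(0.83, [0.4736, 0.0079, 0.0447]), (0.6, [0.698, -0.0439, 0.0285])]
clock: 6.05
tool_pos: [0.5106, -0.101, 0.3616]
ee_rot: [-0.003, 1.0, 0.0, -0.0]
force: [0.7, -0.0, -0.4]
opening: 1.0
gripper_force: 0.0
```

View pics/w2.png

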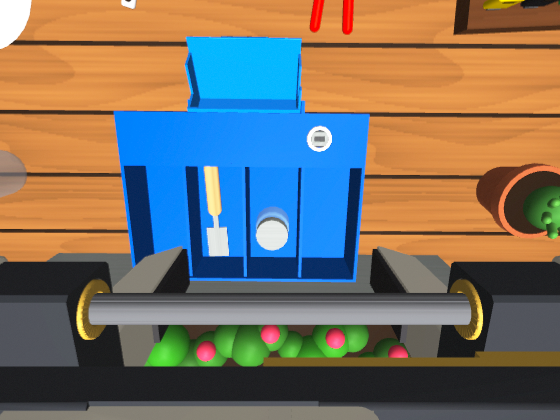

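The picture shows the lip's front edge running from (116,112) to (369,115), the lock ring at (320,138) and the bin's panel top edge from (189,38) to (301,39). I'll work out the tray pose from these and find the globe.

```bash
cat > m.py <<'E'
from h import *
import json
i={k:np.array(v) for k,v in json.load(open("w2.json")).items()}; i["vertical_fov"]=float(i["vertical_fov"])
im=cv2.imread("pics/w2.png").astype(int)
sat=im.max(2)-im.min(2); sub=np.zeros(sat.shape,bool); sub[122:156,303:338]=True
m=((sat<60)&(im.max(2)>90)&sub).astype(np.uint8)
c=max(cv2.findContours(m,cv2.RETR_EXTERNAL,cv2.CHAIN_APPROX_NONE)[0],key=cv2.contourArea); e=cv2.fitEllipse(c); print(e)
print("lock",onz(i,[e[0]],.105))
# lip front edge: per column first blue row from above, dark/wood->blue, outside bin
pts=[]
b=(im[:,:,0]>im[:,:,2]+40)
for u in list(range(122,180,3))+list(range(310,364,3)):
    r=[v for v in range(95,135) if b[v:v+4,u].all()]
    if r: pts.append((u,r[0]-.5))
P=onz(i,pts,.1); a=np.polyfit(P[:,1],P[:,0],1); print("edge x=a y+b",a,"yaw",-np.arctan(a[0]),np.std(P[:,0]-np.polyval(a,P[:,1])))
print("corners",onz(i,[(116,112),(369,115)],.1))
yaw=-np.arctan(a[0]); T=lambda p,o:np.array(o)+R.from_euler('z',yaw).apply(p)
L=onz(i,[e[0]],.105)[0]; o=L-R.from_euler('z',yaw).apply([.014,.092,.105]); print("tray origin",o)
print("edge x at origin y", np.polyval(a,o[1]), "expect", T([-.015,0,.1],o)[0])
for th in(.75,.8,.85,.9,.95):
    s,c_=np.sin(th),np.cos(th)
    q=[T([-.03+x*c_-z*s,y,.01+x*s+z*c_],o) for x,y,z in((-.002,-.07,.088),(-.002,.07,.088),(-.013,-.03,.081),(-.013,.03,.081))]
    print(th,proj(i,q).round(1).tolist(), np.round(T([-.03-.013*c_-.081*s,0,.01-.013*s+.081*c_],o),4))
E
python3 m.py; python3 - <<'E'
from h import *
for c in("top","wrist"):
    i,im=snap(c,c+"3.png")
    for n in("globe","globe_center","dish"):
        print(c,n,[(round(float(r["score"]),2),np.round(r["position"],4).tolist()) for r in models.pinpoint(c,n)[:4]])
E
```

```text
((319.0164489746094, 138.34634399414062), (24.026636123657227, 24.618825912475586), 39.71266555786133)
lock [[0.58787867 0.09742247 0.105     ]]
edge x=a y+b [0.00536258 0.55777011] yaw -0.005362528895436135 0.0002223694730453562
corners [[ 0.5590355  -0.14105094  0.1       ]
 [ 0.56108004  0.15573808  0.1       ]]
tray origin [ 5.73385519e-01  5.49886492e-03 -1.38777878e-17]
edge x at origin y 0.5577996008411555 expect 0.5583857345725833
0.75 [[182.9, 43.8], [301.3, 45.1], [218.5, 43.0], [267.8, 43.6]] [0.4787 0.006  0.0604]
0.8 [[183.4, 41.5], [301.2, 42.8], [218.8, 41.3], [267.9, 41.8]] [0.4762 0.006  0.0571]
0.85 [[184.0, 39.3], [301.1, 40.6], [219.2, 39.7], [268.0, 40.3]] [0.474  0.006  0.0537]
0.9 [[184.6, 37.3], [301.0, 38.6], [219.6, 38.4], [268.1, 38.9]] [0.4719 0.006  0.0502]
0.95 [[185.2, 35.5], [300.9, 36.8], [220.0, 37.2], [268.2, 37.8]] [0.4699 0.0061 0.0465]
top globe [(0.7, [0.4788, -0.5082, -0.0035]), (0.65, [0.2498, -0.345, 0.0012]), (0.55, [0.4065, -0.3469, 0.0062]), (0.25, [0.5435, 0.0059, 0.0099])]
top globe_center [(0.58, [0.4045, -0.3475, 0.0068]), (0.55, [0.4041, -0.3497, 0.0298]), (0.49, [0.4776, -0.5043, 0.0212]), (0.35, [0.6718, 0.3875, 0.0008])]
top dish [(0.97, [0.4038, -0.3485, 0.0006]), (0.74, [0.7202, 0.0441, 0.0262]), (0.32, [0.5616, 0.0102, 0.039])]
wrist globe [(0.67, [0.4018, -0.3452, 0.0021]), (0.48, [0.4772, -0.512, -0.0002])]
wrist globe_center [(0.9, [0.4051, -0.3467, 0.0309])]
wrist dish [(0.81, [0.4083, -0.3461, -0.0014])]
```

```bash
python3 -m jog '[[[-0.23,-0.33,-0.1],[0,0,0],-1],[[-0.46,-0.66,-0.2],[0,0,0],-1],[[-0.7,-1,-0.4],[0,0,0],-1],[[-0.7,-1,-0.4],[0,0,0],-1],[[-0.7,-1,-0.4],[0,0,0],-1],[[-0.7,-1,-0.4],[0,0,0],-1],[[-0.7,-1,-0.4],[0,0,0],-1],[[-0.7,-1,-0.4],[0,0,0],-1]]' 6 && python3 -m jog '[[[0,-0.2,-0.25],[0,0,0],-1],[[0,-0.4,-0.5],[0,0,0],-1],[[0,-0.64,-0.75],[0,0,0],-1],[[0,-0.64,-1],[0,0,0],-1],[[0,-0.64,-1],[0,0,0],-1],[[0,-0.64,-1],[0,0,0],-1],[[0,-0.64,-1],[0,0,0],-1],[[0,-0.64,-1],[0,0,0],-1]]'
python3 - <<'E'
from h import *
st()
for c in("wrist",):
    i,im=snap(c,"w4.png")
    for n in("globe","globe_center"):
        print(c,n,[(round(float(r["score"]),2),np.round(r["position"],4).tolist()) for r in models.pinpoint(c,n)[:4]])
E
```

```text
clock: 7.25
tool_pos: [0.4062, -0.2514, 0.3023]
ee_rot: [-0.003, 1.0, -0.0, 0.001]
force: [0.4, -0.4, -0.2]
opening: 0.996
gripper_force: 0.0
clock: 8.05
tool_pos: [0.4069, -0.3487, 0.1542]
ee_rot: [-0.002, 1.0, -0.001, 0.002]
force: [0.9, 0.1, 0.0]
opening: 1.002
gripper_force: 0.0
8.05 [ 0.4069 -0.3487  0.1542] [[-1.0, -0.005, 0.004], [-0.005, 1.0, -0.002], [-0.004, -0.002, -1.0]] [0.9 0.1 0. ] 1.0023731672947476
wrist globe [(0.95, [0.4016, -0.3461, 0.0038]), (0.58, [0.476, -0.5119, -0.0006]), (0.54, [0.3579, -0.133, -0.0016])]
wrist globe_center [(0.76, [0.4084, -0.3433, 0.0322]), (0.57, [0.478, -0.5088, 0.0282])]
```

View pics/w4.png

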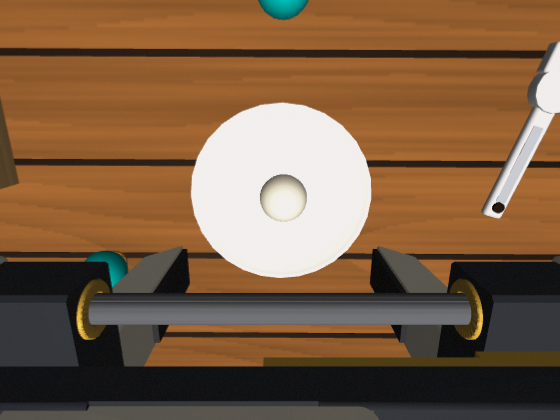

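The ball is at (283,198), centred between the fingers at column 280. I'll descend and grip it.

```bash
python3 -m jog '[[[-0.01,0.01,-0.25],[0,0,0],-1],[[-0.01,0.01,-0.5],[0,0,0],-1],[[-0.01,0.01,-0.75],[0,0,0],-1],[[-0.01,0.01,-0.9],[0,0,0],-1],[[-0.01,0.01,-0.91],[0,0,0],-1],[[-0.01,0.01,-0.91],[0,0,0],-0.2],[[-0.01,0.01,-0.91],[0,0,0],0.3],[[-0.01,0.01,-0.91],[0,0,0],1]]' 6 && python3 -m jog '[[[0,0,0],[0,0,0],1],[[0,0,0],[0,0,0],1],[[0,0,0],[0,0,0],1],[[0,0,0.05],[0,0,0],1],[[0,0,0.15],[0,0,0],1],[[0,0,0.3],[0,0,0],1],[[0,0,0.45],[0,0,0],1],[[0,0,0.6],[0,0,0],1]]'
```

```text
clock: 9.0
tool_pos: [0.4047, -0.348, 0.017]
ee_rot: [-0.001, 1.0, -0.001, 0.001]
force: [-0.2, 0.3, 0.2]
opening: 0.792
gripper_force: 0.0
clock: 9.8
tool_pos: [0.4035, -0.3472, 0.1072]
ee_rot: [-0.001, 1.0, -0.0, 0.0]
force: [0.6, -0.8, -0.9]
opening: 0.427
gripper_force: 6.0
```

Globe held (opening 39 mm, grip 6 N). I'm carrying it over the bin, tilted 20°.

```bash
python3 -m jog '[[[0.05,0.15,0.2],[0,0,0],1],[[0.1,0.35,0.4],[0,0,0],1],[[0.2,0.6,0.6],[0,0,0],1],[[0.3,0.85,0.6],[0,0,0],1],[[0.3,1,0.6],[0,0,0],1],[[0.3,1,0.6],[0,0,0],1],[[0.3,1,0.6],[0,0,0],1],[[0.3,1,0.6],[0,0,0],1]]' && python3 -m jog '[[[0.1,0.25,0],[0,-0.1,0],1],[[0.2,0.5,0],[0,-0.2,0],1],[[0.3,0.75,0],[0,-0.3,0],1],[[0.3,1,0],[0,-0.4,0],1],[[0.3,1,0],[0,-0.44,0],1],[[0.3,1,0],[0,-0.44,0],1],[[0.3,1,0],[0,-0.44,0],1],[[0.3,1,0],[0,-0.44,0],1]]' && python3 -m jog '[[[0.1,0.1,0],[0,0,0],1],[[0.2,0.2,0],[0,0,0],1],[[0.3,0.34,0],[0,0,0],1],[[0.3,0.34,0],[0,0,0],1],[[0.3,0.34,0],[0,0,0],1],[[0.3,0.34,-0.1],[0,0,0],1],[[0.3,0.34,-0.2],[0,0,0],1],[[0.3,0.34,-0.2],[0,0,0],1]]'; python3 -c "
from h import *
st()"
```

```text
clock: 10.6
tool_pos: [0.4481, -0.1984, 0.1957]
ee_rot: [-0.001, 1.0, -0.0, 0.0]
force: [-0.3, -0.5, -0.2]
opening: 0.427
gripper_force: 6.0
clock: 11.4
tool_pos: [0.4942, -0.0487, 0.1956]
ee_rot: [-0.0, 0.985, -0.001, 0.172]
force: [0.2, -0.3, 0.3]
opening: 0.43
gripper_force: 6.0
clock: 12.2
tool_pos: [0.5363, 0.0022, 0.1631]
ee_rot: [-0.0, 0.986, -0.001, 0.17]
force: [-0.9, -0.4, -0.3]
opening: 0.426
gripper_force: 6.0
12.2 [0.5363 0.0022 0.1631] [[-0.943, -0.0, 0.334], [-0.001, 1.0, -0.001], [-0.334, -0.002, -0.943]] [-0.9 -0.4 -0.3] 0.426324595728586
```

```bash
python3 -m jog '[[[-0.01,0.01,-0.15],[0,0,0],1],[[-0.01,0.02,-0.3],[0,0,0],1],[[-0.01,0.02,-0.45],[0,0,0],1],[[-0.01,0.02,-0.58],[0,0,0],1],[[-0.01,0.02,-0.68],[0,0,0],1],[[0,0.02,-0.74],[0,0,0],1],[[0.01,0.02,-0.77],[0,0,0],1],[[0.01,0.02,-0.77],[0,0,0],1]]'; python3 - <<'E'
from h import *
st(); i,im=snap("side","s5.png")
i2,im2=snap("wrist")
cv2.imwrite("pics/c5.png",np.hstack([cv2.resize(im[150:260,150:310],(400,275),interpolation=2),cv2.resize(im2[::1,::1],(400,300))[25:]])[:,:,::-1])
E
```

```text
clock: 13.0
tool_pos: [0.54, 0.0053, 0.0493]
ee_rot: [-0.001, 0.985, -0.001, 0.172]
force: [-1.6, 0.1, -0.8]
opening: 0.432
gripper_force: 6.0
13.0 [0.54   0.0053 0.0493] [[-0.941, -0.001, 0.338], [-0.002, 1.0, -0.001], [-0.338, -0.002, -0.941]] [-1.6  0.1 -0.8] 0.4318808269245368
```

View pics/c5.png

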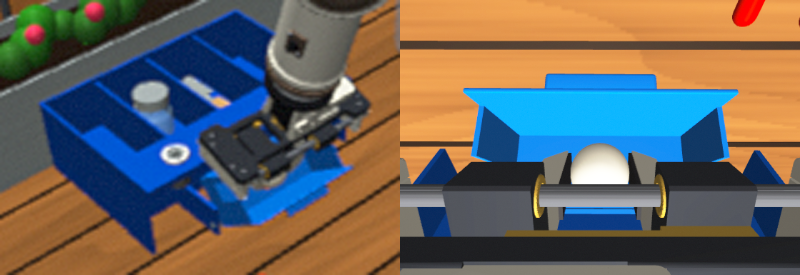

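The globe, at (600,165) in the right half, hangs between the fingers inside the bin and clear of the lip. I'll lower it slowly until it touches.

```bash
python3 -m jog '[[[-0.01,0,-0.02],[0,0,0],1],[[-0.01,0,-0.04],[0,0,0],1],[[-0.01,0,-0.06],[0,0,0],1],[[-0.01,0,-0.07],[0,0,0],1],[[-0.01,0,-0.08],[0,0,0],1],[[-0.01,0,-0.08],[0,0,0],1],[[-0.01,0,-0.08],[0,0,0],1],[[-0.01,0,-0.08],[0,0,0],1]]';python3 -m jog '[[[0,0,-0.01],[0,0,0],1],[[0,0,-0.01],[0,0,0],1],[[0,0,-0.01],[0,0,0],1],[[0,0,-0.01],[0,0,0],1],[[0,0,-0.01],[0,0,0],1],[[0,0,-0.01],[0,0,0],1],[[0,0,-0.01],[0,0,0],1],[[0,0,-0.01],[0,0,0],1]]'
```

```text
clock: 13.9
tool_pos: [0.5383, 0.0065, 0.0378]
ee_rot: [-0.001, 0.985, -0.001, 0.172]
force: [-2.9, -1.3, 2.2]
opening: 0.429
gripper_force: 6.0
clock: 14.7
tool_pos: [0.5388, 0.0066, 0.0365]
ee_rot: [-0.001, 0.985, -0.0, 0.172]
force: [-3.1, -1.5, 5.2]
opening: 0.431
gripper_force: 6.0
```

It's touching, about 5 N. Open gently, partly, then withdraw.

```bash
python3 -m jog '[[[0,0,0.005],[0,0,0],0.12],[[0,0,0.005],[0,0,0],0.08],[[0,0,0.005],[0,0,0],0.04],[[0,0,0.005],[0,0,0],-0.1],[[0,0,0.005],[0,0,0],-0.2],[[0,0,0.005],[0,0,0],-0.2],[[0,0,0.005],[0,0,0],-0.2],[[0,0,0.005],[0,0,0],-0.2]]' && python3 -m jog '[[[-0.02,0,0.06],[0,0,0],-0.2],[[-0.04,0,0.15],[0,0,0],-0.2],[[-0.07,0,0.3],[0,0,0],-0.2],[[-0.1,0,0.5],[0,0,0],-0.2],[[-0.15,0,0.7],[0,0,0],-0.2],[[-0.2,0,0.9],[0,0,0],-0.2],[[-0.2,0,0.9],[0,0,0],-0.2],[[-0.2,0,0.9],[0,0,0],-0.2]]'; python3 - <<'E'
from h import *
st(); i,im=snap("wrist")
for c in("wrist","side"):
    if c=="side": i2,im2=snap(c)
    for n in("globe_center","bin_pull","bin_floor"):
        print(c,n,[(round(float(r["score"]),2),np.round(r["position"],4).tolist()) for r in models.pinpoint(c,n)[:4]])
cv2.imwrite("pics/c6.png",np.hstack([cv2.resize(im2[150:260,180:310],(400,338),interpolation=2),cv2.resize(im[:338],(400,338))])[:,:,::-1])
E
```

```text
clock: 15.5
tool_pos: [0.5384, 0.007, 0.037]
ee_rot: [-0.001, 0.985, -0.0, 0.172]
force: [-0.5, 0.3, 0.1]
opening: 0.598
gripper_force: 0.0
clock: 16.3
tool_pos: [0.5087, 0.0058, 0.1725]
ee_rot: [-0.001, 0.985, -0.001, 0.173]
force: [0.3, -0.8, 0.1]
opening: 0.597
gripper_force: 0.0
16.3 [0.5087 0.0058 0.1725] [[-0.94, -0.001, 0.34], [-0.001, 1.0, -0.002], [-0.34, -0.002, -0.94]] [ 0.3 -0.8  0.1] 0.5966086755316036
wrist globe_center [(0.65, [0.5372, 0.0088, 0.0441])]
wrist bin_pull [(0.58, [0.479, 0.0076, 0.0518]), (0.4, [0.5457, 0.0038, 0.0101])]
wrist bin_floor [(0.98, [0.565, 0.003, 0.0336])]
side globe_center [(0.48, [0.5335, 0.01, 0.0459])]
side bin_pull [(0.93, [0.4777, 0.0035, 0.053])]
side bin_floor [(0.79, [0.5667, 0.011, 0.0355])]
```

View pics/c6.png

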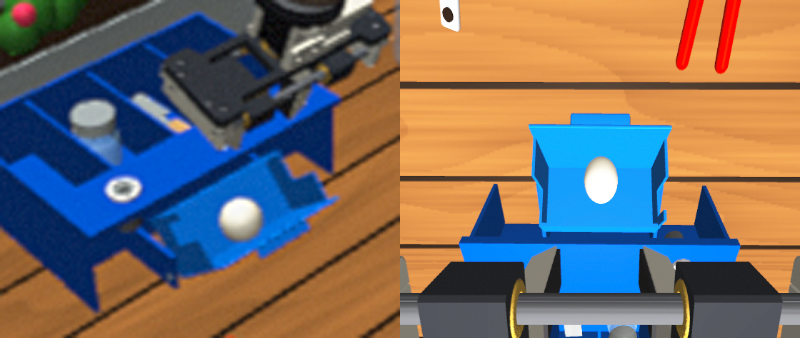

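The white globe rests in the bin: at (240,218) in the side view, at (600,180) in the wrist view. Now I bring the shut fingers in front of and below the pull lip, tilted about 40°.

```bash
python3 -m jog '[[[-0.2,0,0],[0,-0.1,0],0.5],[[-0.4,0,0],[0,-0.2,0],1],[[-0.6,0,0],[0,-0.3,0],1],[[-0.72,0,0],[0,-0.44,0],1],[[-0.72,0,0],[0,-0.44,0],1],[[-0.72,0,0],[0,-0.44,0],1],[[-0.72,0,0],[0,-0.44,0],1],[[-0.72,0,0],[0,-0.44,0],1]]' 20 && python3 -m jog '[[[0,0,-0.2],[0,0,0],1],[[0,0,-0.4],[0,0,0],1],[[0,0,-0.6],[0,0,0],1],[[0.1,0,-0.8],[0,0,0],1],[[0.1,0,-0.92],[0,0,0],1],[[0.1,0,-0.92],[0,0,0],1],[[0.1,0,-0.92],[0,0,0],1],[[0.1,0,-0.92],[0,0,0],1]]'; python3 -c "
from h import *
print(np.round(st()['joints'],2))"
```

```text
clock: 17.5
tool_pos: [0.5051, 0.0157, 0.2199]
ee_rot: [-0.001, 0.949, -0.003, 0.315]
force: [-0.6, 0.4, -0.2]
opening: 0.009
gripper_force: 0.0
clock: 18.3
tool_pos: [0.5131, 0.0995, 0.2159]
ee_rot: [0.032, 0.941, 0.039, 0.334]
force: [-0.6, -0.0, 0.5]
opening: 0.007
gripper_force: 0.0
18.3 [0.5131 0.0995 0.2159] [[-0.775, 0.034, 0.631], [0.086, 0.995, 0.052], [-0.626, 0.095, -0.774]] [-0.6 -0.   0.5] 0.006510665008251995
[ 1.37 -0.31 -1.53  2.42 -1.41  0.19  2.57]
```

The arm ran into its joint limits, so this tilt so close in is out of reach. I'll back out to a reachable upright pose.

```bash
python3 -m jog '[[[0.6,0,1],[0,0.2,0],1],[[0.6,0,1],[0,0.4,0],1],[[0.6,0,1],[0,0.6,0],1],[[0.6,0,1],[0,0.88,0],1],[[0.6,0,1],[0,0.88,0],1],[[0.6,0,1],[0,0.88,0],1],[[0.6,0,1],[0,0.88,0],1],[[0.6,0,1],[0,0.88,0],1]]'; python3 -c "
from h import *
print(np.round(st()['joints'],2))"
```

```text
clock: 19.1
tool_pos: [0.482, 0.0823, 0.3994]
ee_rot: [0.045, 0.998, 0.032, 0.035]
force: [-0.7, 0.3, -0.5]
opening: 0.002
gripper_force: 0.0
19.1 [0.482  0.0823 0.3994] [[-0.993, 0.088, 0.073], [0.093, 0.994, 0.061], [-0.067, 0.067, -0.995]] [-0.7  0.3 -0.5] 0.0019109247207871097
[ 1.66 -0.31 -1.53  1.74 -0.38  1.36  1.67]
```

```bash
python3 -m jog '[[[0,0,0],[0,0,0],1],[[0,0,0],[0,0,0],1],[[0,0,0],[0,0,0],1],[[0,0,0],[0,0,0],1],[[0,0,0],[0,0,0],1],[[0,0,0],[0,0,0],1],[[0,0,0],[0,0,0],1],[[0,0,0],[0,0,0],1]]'; python3 -c "
from h import *
print(np.round(st()['joints'],2))"
```

```text
clock: 19.9
tool_pos: [0.4817, 0.0835, 0.3975]
ee_rot: [0.044, 0.998, 0.033, 0.035]
force: [0.2, -0.3, 0.9]
opening: 0.002
gripper_force: 0.0
19.9 [0.4817 0.0835 0.3975] [[-0.994, 0.086, 0.073], [0.09, 0.994, 0.062], [-0.068, 0.068, -0.995]] [ 0.2 -0.3  0.9] 0.0020155711185929465
[ 1.66 -0.31 -1.53  1.74 -0.39  1.35  1.67]
```

```bash
python3 -m jog '[[[0.2,-0.1,0],[-0.08,0.09,0.1],1],[[0.5,-0.3,0],[-0.08,0.09,0.1],1],[[0.8,-0.52,0],[-0.08,0.09,0.1],1],[[0.8,-0.52,-0.2],[-0.08,0.09,0.1],1],[[0.8,-0.52,-0.5],[-0.08,0.09,0.1],1],[[0.8,-0.52,-0.67],[-0.08,0.09,0.1],1],[[0.8,-0.52,-0.67],[-0.08,0.09,0.1],1],[[0.8,-0.52,-0.67],[-0.08,0.09,0.1],1]]'; python3 -c "
from h import *
print(np.round(st()['joints'],2))"
```

```text
clock: 20.7
tool_pos: [0.4636, 0.0065, 0.357]
ee_rot: [0.005, 1.0, 0.002, 0.022]
force: [-0.7, -0.8, 0.5]
opening: 0.006
gripper_force: 0.0
20.7 [0.4636 0.0065 0.357 ] [[-0.999, 0.01, 0.044], [0.01, 1.0, 0.003], [-0.044, 0.003, -0.999]] [-0.7 -0.8  0.5] 0.005709979596414334
[ 1.76 -0.31 -1.53  1.83 -0.33  1.29  1.87]
```

The arm has folded into a bad elbow branch. I'll fit its kinematics from the recorded samples so I can plan the way out.

```bash
cat > kin.py <<'E'
from h import *
from scipy.optimize import least_squares
import itertools
S=[([-1.075,.501,-.427,1.55,.221,1.138,-.21],[.1499,.6318,.2257],[[-0.973,0.231,-0.001],[0.231,0.973,-0.002],[0,-0.002,-1]]),
([1.37,-.31,-1.53,2.42,-1.41,.19,2.57],[.5131,.0995,.2159],[[-0.775,0.034,0.631],[0.086,0.995,0.052],[-0.626,0.095,-0.774]]),
([1.66,-.31,-1.53,1.74,-.39,1.35,1.67],[.4817,.0835,.3975],[[-0.994,0.086,0.073],[0.09,0.994,0.062],[-0.068,0.068,-0.995]]),
([1.76,-.31,-1.53,1.83,-.33,1.29,1.87],[.4636,.0065,.357],[[-0.999,0.01,0.044],[0.01,1.0,0.003],[-0.044,0.003,-0.999]])]
def fk(j,sg,o,L):
    p=np.array([0,0,L[0]]);M=R.from_euler('z',o[0])
    for k in range(7):
        M=M*R.from_euler('z' if k%2==0 else 'y',sg[k]*j[k])
        if k==2: p=p+M.apply([L[4],0,L[1]])
        if k==4: p=p+M.apply([L[5],0,L[2]])
    p=p+(M).apply([0,0,L[3]]); 
    return p,M*R.from_euler('z',o[1])
if __name__=="__main__":
    best=[]
    for sg in itertools.product([1,-1],repeat=4):
        s=[sg[0],1,sg[1],1,sg[2],1,sg[3]]
        for o1 in np.arange(0,6.3,1.57):
          def f(o): return np.concatenate([(fk(j,s,o,[0]*6)[1].as_matrix()-np.array(m)).ravel() for j,_,m in S])
          r=least_squares(f,[o1,o1*0+1.]); best.append((r.cost,s,r.x))
    best.sort(key=lambda b:b[0])
    for b in best[:3]: print(b)
    c,s,o=best[0]
    g=lambda L:np.concatenate([fk(j,s,o,L)[0]-p for j,p,_ in S]+[0.02*np.array(L[4:])])
    r=least_squares(g,[.3,.35,.35,.25,0,0]); print(r.cost,r.x,np.round(r.fun,3))
    print(np.round(robot.get_obs()["joints"],3))
E
python3 kin.py
```

```text
(np.float64(0.00024725140919850953), [-1, 1, -1, 1, -1, 1, -1], array([0.00675149, 1.57515256]))
(np.float64(0.00024725140919851246), [-1, 1, -1, 1, -1, 1, -1], array([6.2899368 , 1.57515256]))
(np.float64(0.00024725140919863416), [-1, 1, -1, 1, -1, 1, -1], array([6.28993678, 1.57515254]))
0.0006135632943317199 [ 0.29660946  0.50082908  0.43326286  0.34211148  0.01671614 -0.02634804] [-0.03   0.     0.003 -0.001 -0.001 -0.001  0.002  0.011 -0.002  0.005
  0.012  0.     0.    -0.001]
[ 1.757 -0.306 -1.535  1.834 -0.331  1.29   1.867]
```

```bash
cat > kin2.py <<'E'
from kin import *
sg=[-1,1,-1,1,-1,1,-1]
def fk2(j,L):
    p=np.array([0,0,L[0]]);M=R.identity()
    for k in range(7):
        M=M*R.from_euler('z' if k%2==0 else 'y',sg[k]*j[k])
        if k==0: p=p+M.apply([L[6],0,0])
        if k==2: p=p+M.apply([L[4],0,L[1]])
        if k==3: p=p+M.apply([L[5],0,0])
        if k==4: p=p+M.apply([0,0,L[2]])
        if k==5: p=p+M.apply([L[7],0,0])
    p=p+M.apply([0,0,L[3]])
    return p,M*R.from_euler('z',np.pi/2)
def fit(S):
    g=lambda L:np.concatenate([fk2(j,L)[0]-p for j,p,_ in S]+[0.01*np.array(L[4:])])
    return least_squares(g,[.3,.4,.4,.25,0,0,0,0])
lo=np.array([-2.88,-.31,-1.54,.2,-1.41,.19,-2.57]);hi=np.array([2.88,2.03,1.56,2.42,4.55,2.02,2.57])
def ik(p,M,L,q0,w=.05):
    def f(q):
        a,b=fk2(q,L); return np.concatenate([(a-p)*10,(M.inv()*b).as_rotvec()*3,w*.1*(q-q0)])
    r=least_squares(f,np.clip(q0,lo+1e-3,hi-1e-3),bounds=(lo,hi)); a,b=fk2(r.x,L)
    return r.x,np.linalg.norm(a-p),(M.inv()*b).magnitude()
def down(tilt): return R.from_euler('y',-tilt)*R.from_matrix([[-1,0,0],[0,1,0],[0,0,-1]])
if __name__=="__main__":
    r=fit(S); print(r.cost,np.round(r.x,4),np.round(r.fun,4))
    L=r.x
    for p,t in(([.405,-.347,.017],0),([.54,.005,.037],.35),([.44,.006,.04],0),([.44,.006,.04],.2),([.44,.006,.04],.35),([.44,.006,.04],.6),([.53,.006,.08],.4),([.46,.006,.35],0),([.60,.006,.35],0)):
        print(p,t,[np.round(x,3).tolist() for x in ik(np.array(p),down(t),L,np.array([0,.5,0,1.7,0,1,0]))])
E
python3 kin2.py
```

```text
0.00013688834230115551 [ 0.2116  0.4533  0.3865  0.271   0.0348 -0.0788  0.0191 -0.0156] [-0.0105  0.0062  0.0052  0.0007  0.0022  0.0003 -0.007  -0.0024 -0.0053
  0.0027  0.001  -0.0002  0.0003 -0.0008  0.0002 -0.0002]
[0.405, -0.347, 0.017] 0 [[1.089, 0.553, -0.483, 2.145, 0.485, 0.55, 1.818], 0.0, 0.0]
[0.54, 0.005, 0.037] 0.35 [[0.399, 0.429, -0.465, 2.357, 1.363, 0.19, 0.249], 0.0, 0.0]
[0.44, 0.006, 0.04] 0 [[0.391, 0.356, -0.474, 2.394, 0.37, 0.456, 1.179], 0.0, 0.0]
[0.44, 0.006, 0.04] 0.2 [[1.05, 1.045, -1.54, 2.42, 1.394, 1.128, 0.21], 0.014, 0.041]
[0.44, 0.006, 0.04] 0.35 [[1.049, 1.041, -1.54, 2.42, 1.484, 1.111, 0.169], 0.036, 0.107]
[0.44, 0.006, 0.04] 0.6 [[1.039, 0.984, -1.492, 2.42, 1.644, 1.02, 0.085], 0.074, 0.213]
[0.53, 0.006, 0.08] 0.4 [[0.495, 0.324, -0.571, 2.396, 1.236, 0.19, 0.362], 0.0, 0.0]
[0.46, 0.006, 0.35] 0 [[0.023, -0.003, -0.037, 1.887, -0.0, 1.258, 1.556], 0.0, 0.0]
[0.6, 0.006, 0.35] 0 [[0.203, 0.321, -0.3, 1.491, 0.096, 1.344, 1.467], 0.0, 0.0]
```

```bash
cat > sim.py <<'E'
from kin2 import *
L=fit(S).x
def sim(q,dp,dr,n=16,full=False):
    p0,M0=fk2(q,L); pt=p0+dp; Mt=R.from_rotvec(dr)*M0; pc,Mc=p0,M0
    for k in range(n):
        e=pt-pc; pc=pc+e*min(1,.05/max(1e-9,np.linalg.norm(e)))
        rv=(Mt*Mc.inv()).as_rotvec(); Mc=R.from_rotvec(rv*min(1,.15/max(1e-9,np.linalg.norm(rv))))*Mc
        for it in range(20):
            a,b=fk2(q,L); e=np.r_[pc-a,.3*(Mc*b.inv()).as_rotvec()]
            J=np.zeros((6,7))
            for i in range(7):
                q2=q.copy();q2[i]+=1e-5;a2,b2=fk2(q2,L);J[:,i]=np.r_[a2-a,.3*(b2*b.inv()).as_rotvec()]/1e-5
            d=J.T@np.linalg.solve(J@J.T+1e-3*np.eye(6),e); q=np.clip(q+np.clip(d,-.1,.1),lo,hi)
    return q,fk2(q,L)[0]-pt
if __name__=="__main__":
    q=np.array(robot.get_obs()["joints"])
    for dp in([.15,0,0],[-.1,0,0],[0,.15,0],[0,-.15,0],[0,.3,0],[0,-.3,0],[0,0,.15],[0,0,.3],[0,0,-.15],[.1,0,.3],[.1,.3,.2],[.1,-.3,.2],[0,0,0]):
        for yaw in(0,1.2,-1.2):
            r,e=sim(q,np.array(dp),np.array([0,0,yaw])); print(dp,yaw,r.round(2),np.linalg.norm(e).round(3))
E
python3 sim.py
```

```text
[0.15, 0, 0] 0 [ 2.28 -0.31 -1.54  1.61 -0.61  1.4   2.08] 0.228
[0.15, 0, 0] 1.2 [ 2.26 -0.31 -1.54  1.64 -0.4   1.34  2.57] 0.266
[0.15, 0, 0] -1.2 [ 2.26 -0.31 -1.54  1.58 -0.59  1.42  0.87] 0.225
[-0.1, 0, 0] 0 [ 0.8  -0.31 -0.66  2.09 -0.21  1.26  1.78] 0.0
[-0.1, 0, 0] 1.2 [-0.77 -0.28  0.64  2.07  0.13  1.28  2.57] 0.0
[-0.1, 0, 0] -1.2 [ 0.86 -0.31 -0.74  2.07 -0.18  1.28  0.55] 0.0
[0, 0.15, 0] 0 [ 1.61 -0.31 -1.54  1.77 -0.4   1.32  1.63] 0.059
[0, 0.15, 0] 1.2 [ 1.63 -0.27 -1.54  1.78 -0.32  1.3   2.57] 0.096
[0, 0.15, 0] -1.2 [ 1.64 -0.31 -1.54  1.75 -0.38  1.36  0.42] 0.076
[0, -0.15, 0] 0 [ 2.22 -0.31 -1.54  1.78 -0.41  1.33  2.26] 0.047
[0, -0.15, 0] 1.2 [ 1.47  0.4  -1.54  1.78  0.37  1.36  2.57] 0.012
[0, -0.15, 0] -1.2 [ 2.21 -0.31 -1.54  1.78 -0.37  1.32  1.03] 0.053
[0, 0.3, 0] 0 [ 1.65 -0.31 -1.54  1.64 -0.54  1.38  1.46] 0.192
[0, 0.3, 0] 1.2 [ 1.58 -0.31 -1.54  1.67 -0.53  1.39  2.57] 0.158
[0, 0.3, 0] -1.2 [ 1.67 -0.31 -1.54  1.62 -0.52  1.42  0.26] 0.204
[0, -0.3, 0] 0 [ 2.74 -0.31 -1.54  1.67 -0.54  1.39  2.57] 0.159
[0, -0.3, 0] 1.2 [ 1.5   0.67 -1.54  1.6 
[... 796 characters left out ...]
-1.41  2.02  2.57] 0.213
[0.1, 0, 0.3] -1.2 [ 2.88 -0.31 -1.54  0.34 -1.04  2.02  0.67] 0.227
[0.1, 0.3, 0.2] 0 [ 2.23 -0.31 -1.54  0.82 -0.86  2.01  1.54] 0.306
[0.1, 0.3, 0.2] 1.2 [ 2.28 -0.31 -1.54  0.82 -0.89  2.02  2.57] 0.318
[0.1, 0.3, 0.2] -1.2 [ 2.25 -0.31 -1.54  0.79 -0.83  2.02  0.33] 0.321
[0.1, -0.3, 0.2] 0 [ 2.88 -0.31 -1.54  0.8  -0.99  2.02  2.57] 0.25
[0.1, -0.3, 0.2] 1.2 [ 2.88 -0.31 -1.54  0.72 -1.41  2.02  2.57] 0.334
[0.1, -0.3, 0.2] -1.2 [ 2.88 -0.31 -1.54  0.8  -0.94  2.02  1.4 ] 0.248
[0, 0, 0] 0 [ 1.76 -0.31 -1.53  1.83 -0.33  1.29  1.87] 0.0
[0, 0, 0] 1.2 [ 1.27  0.16 -1.46  1.84  0.13  1.27  2.54] 0.0
[0, 0, 0] -1.2 [ 1.79 -0.31 -1.54  1.81 -0.31  1.31  0.66] 0.015
```

```bash
cat > ch.py <<'E'
from sim import *
q0=np.array(robot.get_obs()["joints"])
def chain(steps):
    q=q0.copy()
    for s in steps:
        q,e=sim(q,np.array(s[:3]),np.array([0,0,s[3]]),8); print("  ",s,q.round(2),np.linalg.norm(e).round(3))
A=[-.1,0,0,0]
for st_ in ([A,[.1,0,0,0],[.1,0,0,0]],[A,[0,0,-.1,0],[.08,0,-.1,0],[0,0,-.1,0]],[[-.1,0,0,.7],[0,0,-.1,0],[.08,0,-.1,-.7],[0,0,-.1,0]],[[0,0,0,.78],[0,0,0,.42],[-.02,0,-.15,0],[0,0,-.15,-.6],[0,0,0,-.6]],[[-.05,0,0,.78],[-.05,0,0,.2],[.08,0,-.15,-.3],[0,0,-.15,-.7]]):
    print("--"); chain(st_)
E
python3 ch.py
```

```text
--
   [-0.1, 0, 0, 0] [ 0.81 -0.31 -0.67  2.09 -0.21  1.26  1.78] 0.0
   [0.1, 0, 0, 0] [ 0.82 -0.   -0.87  1.88 -0.01  1.22  1.51] 0.0
   [0.1, 0, 0, 0] [ 0.64  0.3  -0.87  1.62  0.24  1.3   1.29] 0.0
--
   [-0.1, 0, 0, 0] [ 0.81 -0.31 -0.67  2.09 -0.21  1.26  1.78] 0.0
   [0, 0, -0.1, 0] [ 0.81 -0.25 -0.75  2.3  -0.21  0.99  1.75] 0.0
   [0.08, 0, -0.1, 0] [ 0.76  0.17 -0.88  2.29  0.21  0.71  1.29] 0.0
   [0, 0, -0.1, 0] [ 0.55  0.35 -0.67  2.39  0.49  0.47  1.03] 0.0
--
   [-0.1, 0, 0, 0.7] [ 0.83 -0.3  -0.67  2.08 -0.23  1.28  2.5 ] 0.0
   [0, 0, -0.1, 0] [ 0.83 -0.24 -0.75  2.3  -0.23  1.01  2.48] 0.0
   [0.08, 0, -0.1, -0.7] [ 0.66  0.15 -0.77  2.29  0.17  0.7   1.34] 0.0
   [0, 0, -0.1, 0] [ 0.5   0.34 -0.61  2.4   0.44  0.46  1.09] 0.0
--
   [0, 0, 0, 0.78] [ 1.79 -0.26 -1.54  1.83 -0.31  1.29  2.57] 0.027
   [0, 0, 0, 0.42] [ 1.4   0.11 -1.48  1.84  0.07  1.26  2.56] 0.0
   [-0.02, 0, -0.15, 0] [ 1.24  0.2  -1.34  2.19  0.2   0.88  2.44] 0.0
   [0, 0, -0.15, -0.6] [ 0.66  0.34 -0.72  2.4   0.46  0.47  1.63] 0.0
   [0, 0, 0, -0.6] [ 0.46  0.29 -0.5   2.41  0.36  0.45  1.12] 0.0
--
   [-0.05, 0, 0, 0.78] [ 1.16 -0.21 -1.03  1.97 -0.23  1.27  2.55] 0.0
   [-0.05, 0, 0, 0.2] [ 0.08 -0.23 -0.07  2.09 -0.06  1.26  2.57] 0.0
   [0.08, 0, -0.15, -0.3] [ 0.11  0.04 -0.13  2.22 -0.03  0.84  2.24] 0.0
   [0, 0, -0.15, -0.7] [-0.07  0.28  0.05  2.41 -0.04  0.41  1.55] 0.0
```

Simulation says retracting 10 cm in −x unwinds the elbow, so I'll do that and then descend upright in front of the pull.

```bash
python3 -m jog '[[[-0.2,0,0],[0,0.05,0],1],[[-0.4,0,0],[0,0.05,0],1],[[-0.67,0,0],[0,0.05,0],1],[[-0.67,0,0],[0,0.05,0],1],[[-0.67,0,0],[0,0.05,0],1],[[-0.67,0,0],[0,0.05,0],1],[[-0.67,0,0],[0,0.05,0],1],[[-0.67,0,0],[0,0.05,0],1]]'; python3 -c "
from h import *
print(np.round(st()['joints'],2))"
```

```text
clock: 21.5
tool_pos: [0.3646, 0.0056, 0.3584]
ee_rot: [0.006, 1.0, 0.001, 0.003]
force: [0.0, -0.1, -0.1]
opening: 0.007
gripper_force: 0.0
21.5 [0.3646 0.0056 0.3584] [[-1.0, 0.012, 0.006], [0.012, 1.0, 0.002], [-0.006, 0.002, -1.0]] [ 0.  -0.1 -0.1] 0.006916949497295421
[ 1.11 -0.3  -0.95  1.99 -0.25  1.33  1.8 ]
```

```bash
python3 -m jog '[[[0.1,0,-0.2],[0,0,0],1],[[0.2,0,-0.5],[0,0,0],1],[[0.3,0,-0.8],[0,0,0],1],[[0.3,0,-1],[0,0,0],1],[[0.3,0,-1],[0,0,0],1],[[0.3,0,-1],[0,0,0],1],[[0.3,0,-1],[0,0,0],1],[[0.3,0,-1],[0,0,0],1]]'; python3 -m jog '[[[0.1,0,-0.2],[0,0,0],1],[[0.2,0,-0.5],[0,0,0],1],[[0.2,0,-0.8],[0,0,0],1],[[0.2,0,-1],[0,0,0],1],[[0.2,0,-1],[0,0,0],1],[[0.2,0,-1],[0,0,0],1],[[0.2,0,-1],[0,0,0],1],[[0.2,0,-1],[0,0,0],1]]';python3 -c "
from h import *
print(np.round(st()['joints'],2))"
```

```text
clock: 22.3
tool_pos: [0.4103, 0.0054, 0.2104]
ee_rot: [0.006, 1.0, -0.001, 0.005]
force: [0.2, -0.9, 0.4]
opening: 0.003
gripper_force: 0.0
clock: 23.1
tool_pos: [0.4407, 0.0057, 0.0604]
ee_rot: [0.005, 1.0, 0.001, 0.005]
force: [0.6, -0.4, 0.4]
opening: 0.006
gripper_force: 0.0
23.1 [0.4407 0.0057 0.0604] [[-1.0, 0.011, 0.01], [0.011, 1.0, 0.001], [-0.01, 0.001, -1.0]] [ 0.6 -0.4  0.4] 0.006474233478348756
[ 0.69  0.54 -0.91  2.18  0.66  0.72  0.89]
```

```bash
python3 -m jog '[[[0.05,0,-0.08],[0,0,0],1],[[0.1,0,-0.135],[0,0,0],1],[[0.14,0,-0.135],[0,0,0],1],[[0.165,0,-0.11],[0,0,0],1],[[0.2,0,-0.065],[0,0,0],1],[[0.225,0,-0.035],[0,0,0],1],[[0.255,0,-0.01],[0,0,0],1],[[0.255,0,-0.01],[0,0,0],1]]';python3 - <<'E'
from h import *
print(np.round(st()['joints'],2))
for c in("side","top"):
    snap(c)
    for n in("globe_center","bin_pull"):
        print(c,n,[(round(float(r["score"]),2),np.round(r["position"],4).tolist()) for r in models.pinpoint(c,n)[:2]])
E
```

```text
clock: 23.9
tool_pos: [0.4778, 0.0063, 0.0576]
ee_rot: [0.005, 1.0, 0.001, 0.003]
force: [-1.0, 0.6, 0.7]
opening: 0.008
gripper_force: 0.7
23.9 [0.4778 0.0063 0.0576] [[-1.0, 0.01, 0.007], [0.01, 1.0, 0.002], [-0.007, 0.002, -1.0]] [-1.   0.6  0.7] 0.008117901431987849
[ 0.65  0.59 -0.88  2.09  0.68  0.76  0.9 ]
side globe_center [(0.46, [0.4757, -0.5094, 0.0223]), (0.38, [0.2484, -0.3483, 0.0263])]
side bin_pull [(0.93, [0.491, 0.0057, 0.0675]), (0.38, [0.4282, 0.404, 0.0333])]
top globe_center [(0.44, [0.4783, -0.5096, 0.0231]), (0.15, [0.5682, 0.0094, 0.0322])]
top bin_pull [(0.64, [0.592, 0.0964, 0.1])]
```

The bin follows, with the pull now at about θ 0.6. Continuing along the arc to the stop.

```bash
python3 -m jog '[[[0.035,0,0.03],[0,0,0],1],[[0.07,0,0.06],[0,0,0],1],[[0.105,0,0.085],[0,0,0],1],[[0.14,0,0.105],[0,0,0],1],[[0.18,0,0.12],[0,0,0],1],[[0.22,0,0.135],[0,0,0],1],[[0.26,0,0.145],[0,0,0],1],[[0.28,0,0.15],[0,0,0],1]]';python3 -m jog '[[[0.02,0,0],[0,0,0],1],[[0.03,0,0],[0,0,0],1],[[0.04,0,0],[0,0,0],1],[[0.05,0,0],[0,0,0],1],[[0.06,0,0],[0,0,0],1],[[0.06,0,0],[0,0,0],1],[[0.06,0,0],[0,0,0],1],[[0.06,0,0],[0,0,0],1]]';python3 - <<'E'
from h import *
st()
for c in("side","top"):
    i,im=snap(c)
    if c=="side": cv2.imwrite("pics/c7.png",cv2.resize(im[130:270,150:310],(640,560),interpolation=2)[:,:,::-1])
    for n in("globe_center","bin_pull"):
        print(c,n,[(round(float(r["score"]),2),np.round(r["position"],4).tolist()) for r in models.pinpoint(c,n)[:2]])
E
```

```text
clock: 25.0
tool_pos: [0.5201, 0.0062, 0.0795]
ee_rot: [0.005, 1.0, 0.001, 0.003]
force: [-0.7, 0.1, -0.5]
opening: 0.004
gripper_force: 0.3
clock: 25.8
tool_pos: [0.5214, 0.0063, 0.078]
ee_rot: [0.004, 1.0, -0.0, -0.003]
force: [-17.1, -0.3, 13.3]
opening: 0.007
gripper_force: 8.6
25.8 [0.5214 0.0063 0.078 ] [[-1.0, 0.009, -0.007], [0.009, 1.0, -0.0], [0.007, -0.0, -1.0]] [-17.1  -0.3  13.3] 0.007464607157391125
side globe_center [(0.6, [0.4738, -0.5092, 0.0194]), (0.39, [0.2518, -0.3507, 0.0234])]
side bin_pull [(0.82, [0.5349, 0.002, 0.0914]), (0.71, [0.6981, -0.0435, 0.0296])]
top globe_center [(0.7, [0.4772, -0.5079, 0.0253]), (0.59, [0.2474, -0.3495, 0.021])]
top bin_pull []
```

The pull has met a hard stop at 17 N, where the geometry says shut. I'll back off, rise, and check the bin with the side camera while heading for the keys.

```bash
python3 -m jog '[[[-0.1,0,0],[0,0,0],1],[[-0.2,0,0.02],[0,0,0],1],[[-0.2,0,0.3],[0,0,0],1],[[-0.2,0,0.6],[0,0,0],1],[[-0.2,0,0.9],[0,0,0],1],[[-0.2,0,1],[0,0,0],1],[[-0.2,0,1],[0,0,0],1],[[-0.2,0,1],[0,0,0],1]]' && python3 -m jog '[[[-0.1,0.25,0.2],[0,0,-0.19],-1],[[-0.2,0.5,0.2],[0,0,-0.38],-1],[[-0.2,0.75,0.2],[0,0,-0.57],-1],[[-0.2,1,0.2],[0,0,-0.76],-1],[[-0.2,1,0.2],[0,0,-0.95],-1],[[-0.2,1,0.2],[0,0,-1],-1],[[-0.2,1,0.2],[0,0,-1],-1],[[-0.2,1,0.2],[0,0,-1],-1]]' && python3 -m jog '[[[-0.1,0.3,0],[0,0,-0.19],-1],[[-0.2,0.6,0],[0,0,-0.38],-1],[[-0.2,1,0],[0,0,-0.57],-1],[[-0.2,1,0],[0,0,-0.76],-1],[[-0.2,1,0],[0,0,-0.95],-1],[[-0.2,1,0],[0,0,-1],-1],[[-0.2,1,0],[0,0,-1],-1],[[-0.2,1,0],[0,0,-1],-1]]'
python3 - <<'E'
from h import *
print(np.round(st()['joints'],2))
i2,im2=snap("side")
for n in("globe_center","bin_pull"): print(n,[(round(float(r["score"]),2),np.round(r["position"],4).tolist()) for r in models.pinpoint("side",n)[:3]])
i,im=snap("wrist","w8.png")
for n in("key_yellow","key_black","key_green"): print(n,[(round(float(r["score"]),2),np.round(r["position"],4).tolist()) for r in models.pinpoint("wrist",n)[:3]])
cv2.imwrite("pics/c8.png",np.hstack([cv2.resize(im2[140:260,160:300],(400,343),interpolation=2),cv2.resize(im,(400,300))[:, :].copy() if False else cv2.resize(im,(400,343))])[:,:,::-1])
import json; json.dump({k:np.array(v).tolist() for k,v in i.items()},open("w8.json","w"))
E
```

```text
clock: 26.9
tool_pos: [0.4978, 0.0057, 0.2286]
ee_rot: [0.005, 1.0, 0.001, 0.003]
force: [-0.3, -0.8, -0.1]
opening: 0.001
gripper_force: 0.0
clock: 27.7
tool_pos: [0.4674, 0.1559, 0.2579]
ee_rot: [0.387, 0.922, -0.0, 0.002]
force: [0.3, 0.9, 0.1]
opening: 0.651
gripper_force: 0.0
clock: 28.5
tool_pos: [0.4381, 0.3057, 0.2587]
ee_rot: [0.71, 0.704, -0.002, 0.003]
force: [0.2, 0.1, 0.6]
opening: 0.997
gripper_force: 0.0
28.5 [0.4381 0.3057 0.2587] [[0.007, 1.0, 0.002], [1.0, -0.007, -0.006], [-0.006, 0.002, -1.0]] [0.2 0.1 0.6] 0.9972254002553469
[ 0.04  0.34 -0.86  1.79  0.29  1.14 -0.92]
globe_center [(0.59, [0.246, -0.3519, 0.0252]), (0.4, [0.475, -0.5113, 0.0213])]
bin_pull [(0.83, [0.5332, 0.0064, 0.0888])]
key_yellow [(0.55, [0.4281, 0.311, 0.0349])]
key_black [(0.78, [0.431, 0.3637, 0.0405])]
key_green [(0.59, [0.4265, 0.4084, 0.0329])]
```

View pics/c8.png

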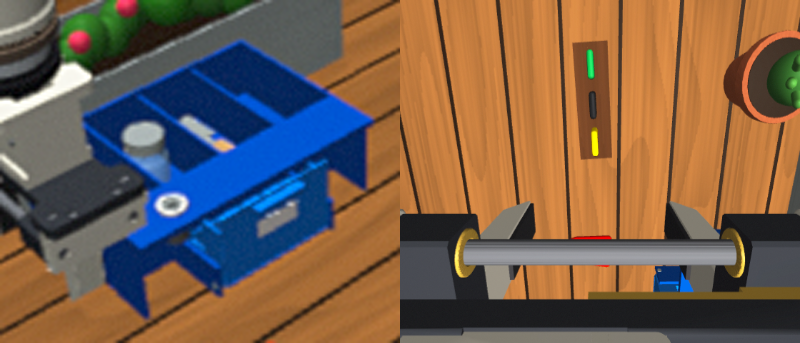

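In the side view the bin is shut under the lip. In the wrist view the yellow key is nearest at (595,143), then black (592,104) and green (590,65), with a slight yaw. I'll measure the key's position and yaw from its colour blob.

```bash
cat > k.py <<'E'
from h import *
import sys,json
i,im=snap("wrist"); o=ray(i,[(280,210)])[0]; print("cam",o.round(3))
hsv=cv2.cvtColor(im,cv2.COLOR_RGB2HSV)
C={}
for n,a,b in(("y",24,34),("g",45,85)):
    m=((hsv[...,0]>=a)&(hsv[...,0]<=b)&(hsv[...,1]>150)&(hsv[...,2]>60)).astype(np.uint8); m[260:]=0
    nn,lab,stt,cen=cv2.connectedComponentsWithStats(m)
    k=[k for k in range(1,nn) if 220<cen[k][0]<340]; 
    if not k: continue
    k=max(k,key=lambda k:stt[k][4])
    v,u=np.nonzero(lab==k); P=onz(i,np.c_[u,v],.077)[:,:2]; w,V=np.linalg.eigh(np.cov(P.T)); ax=V[:,1]*np.sign(V[1,1])
    br=im[v,u].astype(int).sum(1); top=br>np.percentile(br,60)
    print(n,stt[k],"cen",P.mean(0).round(4),"topcen",P[top].mean(0).round(4),"yaw",np.arctan2(-ax[0],ax[1]).round(4),"ext y",P[:,1].min().round(4),P[:,1].max().round(4),"ext x",P[:,0].min().round(4),P[:,0].max().round(4)); C[n]=P.mean(0)
if len(C)==2:
    d=C["g"]-C["y"]; print("line yaw",np.arctan2(-d[0],d[1]),np.linalg.norm(d))
E
python3 k.py
```

```text
cam [0.437 0.385 0.417]
y [268 156  10  36 298] cen [0.4302 0.3174] topcen [0.4307 0.3145] yaw 0.0276 ext y 0.2996 0.3351 ext x 0.4258 0.4348
g [261  61  11  36 321] cen [0.426  0.4066] topcen [0.4267 0.4064] yaw 0.051 ext y 0.3912 0.4216 ext x 0.4215 0.4305
line yaw 0.0470097791433086 0.08930512503481117
```

```bash
python3 -m jog '[[[-0.02,0.02,-0.2],[0,0,0.066],-1],[[-0.05,0.06,-0.45],[0,0,0.066],-1],[[-0.05,0.06,-0.7],[0,0,0.066],-1],[[-0.05,0.06,-0.9],[0,0,0.066],-1],[[-0.05,0.06,-0.9],[0,0,0.066],-1],[[-0.05,0.06,-0.9],[0,0,0.066],-1],[[-0.05,0.06,-0.9],[0,0,0.066],-1],[[-0.05,0.06,-0.9],[0,0,0.066],-1]]' 25; python3 -c "
from h import *
print(np.round(st()['joints'],2))"; python3 k.py
```

```text
clock: 29.7
tool_pos: [0.4319, 0.3162, 0.1262]
ee_rot: [0.692, 0.722, 0.001, 0.003]
force: [-0.1, -0.0, 1.0]
opening: 1.001
gripper_force: 0.0
29.7 [0.4319 0.3162 0.1262] [[-0.041, 0.999, 0.006], [0.999, 0.042, -0.004], [-0.004, 0.006, -1.0]] [-0.1 -0.   1. ] 1.001203467261909
[-0.07  0.51 -0.78  1.92  0.46  0.9  -1.04]
cam [0.426 0.395 0.284]
y [272 197  14  59 758] cen [0.4297 0.3197] topcen [0.4305 0.3148] yaw 0.0452 ext y 0.3001 0.3393 ext x 0.4251 0.4345
g [270  52  15  59 832] cen [0.4256 0.4068] topcen [0.4266 0.4065] yaw 0.0473 ext y 0.3911 0.4219 ext x 0.4212 0.43
line yaw 0.04681034918381196 0.08715056750449324
```

```bash
python3 -m jog '[[[-0.01,0,-0.2],[0,0,0.005],-1],[[-0.01,0,-0.4],[0,0,0.005],-1],[[-0.01,0,-0.54],[0,0,0.005],-1],[[-0.01,0,-0.54],[0,0,0.005],-1],[[-0.01,0,-0.54],[0,0,0.005],0],[[-0.01,0,-0.54],[0,0,0.005],0.6],[[-0.01,0,-0.54],[0,0,0.005],1],[[-0.01,0,-0.54],[0,0,0.005],1]]' 25 && python3 -m jog '[[[0,0,0],[0,0,0],1],[[0,0,0],[0,0,0],1],[[0,0,0],[0,0,0],1],[[0,0,0],[0,0,0],1],[[0,0,0],[0,0,0],1],[[0,0,0],[0,0,0],1],[[0,0,0],[0,0,0],1],[[0,0,0],[0,0,0],1]]'; python3 -c "
from h import *
st()"
```

```text
clock: 30.55
tool_pos: [0.4299, 0.3157, 0.0443]
ee_rot: [0.691, 0.723, -0.0, 0.003]
force: [-0.2, 0.4, 0.4]
opening: 0.698
gripper_force: 0.0
clock: 31.35
tool_pos: [0.4305, 0.3154, 0.0435]
ee_rot: [0.691, 0.723, -0.0, 0.003]
force: [4.9, -1.0, -2.6]
opening: 0.097
gripper_force: 25.0
31.35 [0.4305 0.3154 0.0435] [[-0.045, 0.999, 0.005], [0.999, 0.045, -0.005], [-0.005, 0.005, -1.0]] [ 4.9 -1.  -2.6] 0.09709656772299753
```

Key gripped (9 mm). I'll lift it straight out, carry it over the lock and measure the lock from there.

```bash
python3 -m jog '[[[0,0,0.05],[0,0,0],1],[[0,0,0.12],[0,0,0],1],[[0,0,0.2],[0,0,0],1],[[0,0,0.4],[0,0,0],1],[[0,0,0.65],[0,0,0],1],[[0,0,0.9],[0,0,0],1],[[0,0,1],[0,0,0],1],[[0,0,1],[0,0,0],1]]' && python3 -m jog '[[[0.17,-0.24,0.15],[0,0,-0.03],1],[[0.34,-0.48,0.3],[0,0,-0.06],1],[[0.53,-0.73,0.5],[0,0,-0.064],1],[[0.53,-0.73,0.5],[0,0,-0.064],1],[[0.53,-0.73,0.5],[0,0,-0.064],1],[[0.53,-0.73,0.5],[0,0,-0.064],1],[[0.53,-0.73,0.5],[0,0,-0.064],1],[[0.53,-0.73,0.5],[0,0,-0.064],1]]' && python3 -m jog '[[[0.17,-0.24,0.15],[0,0,0],1],[[0.34,-0.48,0.3],[0,0,0],1],[[0.53,-0.73,0.4],[0,0,0],1],[[0.53,-0.73,0.4],[0,0,0],1],[[0.53,-0.73,0.4],[0,0,0],1],[[0.53,-0.73,0.4],[0,0,0],1],[[0.53,-0.73,0.4],[0,0,0],1],[[0.53,-0.73,0.4],[0,0,0],1]]'
python3 - <<'E'
from h import *
print(np.round(st()['joints'],2))
for c in("wrist","side","top"):
    i,im=snap(c,"9"+c+".png"); ns=("lock_mouth","key_yellow") 
    for n in ns: print(c,n,[(round(float(r["score"]),2),np.round(r["position"],4).tolist()) for r in models.pinpoint(c,n)[:2]])
    if c=="wrist":
        import json; json.dump({k:np.array(v).tolist() for k,v in i.items()},open("w9.json","w"))
E
```

```text
clock: 32.15
tool_pos: [0.4297, 0.3164, 0.1957]
ee_rot: [0.691, 0.723, 0.001, 0.004]
force: [0.9, 0.6, -0.9]
opening: 0.096
gripper_force: 25.0
clock: 32.95
tool_pos: [0.5071, 0.2071, 0.2673]
ee_rot: [0.708, 0.707, -0.002, 0.002]
force: [0.7, 0.5, -0.2]
opening: 0.097
gripper_force: 25.0
clock: 33.75
tool_pos: [0.5873, 0.0978, 0.3281]
ee_rot: [0.708, 0.706, -0.001, 0.003]
force: [-0.1, 0.1, 0.3]
opening: 0.096
gripper_force: 25.0
33.75 [0.5873 0.0978 0.3281] [[0.002, 1.0, 0.002], [1.0, -0.002, -0.006], [-0.006, 0.002, -1.0]] [-0.1  0.1  0.3] 0.09580756856963053
[ 0.38  0.39 -0.79  1.56  0.29  1.31 -0.45]
wrist lock_mouth []
wrist key_yellow [(0.75, [0.5861, 0.0948, 0.3197])]
side lock_mouth [(0.93, [0.5895, 0.0943, 0.104])]
side key_yellow [(0.53, [0.587, 0.0922, 0.3196])]
top lock_mouth [(0.56, [0.5903, 0.0966, 0.1001])]
top key_yellow [(0.67, [0.5451, 0.0031, 0.0109]), (0.23, [0.3612, -0.133, 0.0022])]
```

View pics/9wrist.png

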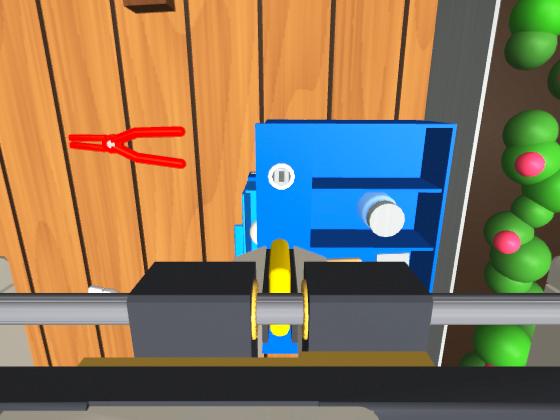

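The ring is at (281,177) and the key's bow hangs between the pads, rows 240–335. I'll compute the lock position and the key's offset from these.

```bash
python3 - <<'E'
from h import *
import json
i={k:np.array(v) for k,v in json.load(open("w9.json")).items()}; i["vertical_fov"]=float(i["vertical_fov"])
im=cv2.imread("pics/9wrist.png"); h=cv2.cvtColor(im,cv2.COLOR_BGR2HSV)
sub=im[160:194,264:300].astype(int); m=((sub.max(2)-sub.min(2)<60)&(sub.max(2)>90)).astype(np.uint8)
e=cv2.fitEllipse(max(cv2.findContours(m,0,1)[0],key=cv2.contourArea)); c=np.array(e[0])+[264,160]; print(c,e[1],"lock",onz(i,[c],.105))
m=(h[...,0]>=20)&(h[...,0]<=34)&(h[...,1]>150)&(h[...,2]>60); m[:230]=0; m[345:]=0;m[:,:265]=0;m[:,296:]=0
v,u=np.nonzero(m); print(v.min(),v.max(),[ (r,u[v==r].min(),u[v==r].max()) for r in (240,245,250,260,270,280,320,330) if (v==r).any()])
for z in(.3281-.0075+.041,): print("bow top far/near",onz(i,[(280,v.min()-.5),(280,v.max()+.5)],z))
f=0
E
```

```text
[281.0372963  176.22030258] (25.328445434570312, 25.523487091064453) lock [[0.58799881 0.09802343 0.105     ]]
239 335 [(240, np.int64(276), np.int64(283)), (245, np.int64(271), np.int64(287)), (250, np.int64(270), np.int64(289)), (260, np.int64(269), np.int64(289)), (270, np.int64(269), np.int64(290)), (280, np.int64(269), np.int64(290)), (330, np.int64(271), np.int64(287))]
bow top far/near [[0.58583016 0.12660896 0.3616    ]
 [0.58567461 0.08247784 0.3616    ]]
```

```bash
python3 -m jog '[[[0.01,-0.003,-0.3],[0,0,0],1],[[0.01,-0.003,-0.6],[0,0,0],1],[[0.01,-0.003,-0.85],[0,0,0],1],[[0.01,-0.003,-1],[0,0,0],1],[[0.01,-0.003,-1],[0,0,0],1],[[0.01,-0.003,-1],[0,0,0],1],[[0.01,-0.003,-1],[0,0,0],1],[[0.01,-0.003,-1],[0,0,0],1]]' 35 && python3 -m jog '[[[0,0,-0.1],[0,0,0],1],[[0,0,-0.2],[0,0,0],1],[[0,0,-0.24],[0,0,0],1],[[0,0,-0.27],[0,0,0],1],[[0,0,-0.29],[0,0,0],1],[[0,0,-0.31],[0,0,0],1],[[0,0,-0.33],[0,0,0],1],[[0,0,-0.33],[0,0,0],1]]'; python3 -c "
from h import *
st()"
```

```text
clock: 35.0
tool_pos: [0.5909, 0.0962, 0.1802]
ee_rot: [0.709, 0.705, 0.0, 0.004]
force: [-0.2, -0.2, -0.7]
opening: 0.101
gripper_force: 35.0
clock: 35.8
tool_pos: [0.5896, 0.0969, 0.1287]
ee_rot: [0.709, 0.706, -0.0, 0.003]
force: [-0.3, 2.4, -1.9]
opening: 0.097
gripper_force: 35.0
35.8 [0.5896 0.0969 0.1287] [[0.004, 1.0, 0.003], [1.0, -0.004, -0.004], [-0.004, 0.003, -1.0]] [-0.3  2.4 -1.9] 0.09687010766860679
```

It's entering freely, so I'll push it home.

```bash
python3 -m jog '[[[0,0.004,-0.02],[0,0,0],1],[[0,0.004,-0.04],[0,0,0],1],[[0,0.004,-0.06],[0,0,0],1],[[0,0.004,-0.08],[0,0,0],1],[[0,0.004,-0.1],[0,0,0],1],[[0,0.004,-0.115],[0,0,0],1],[[0,0.004,-0.125],[0,0,0],1],[[0,0.004,-0.125],[0,0,0],1]]'; python3 -c "
from h import *
st()"
```

```text
clock: 36.6
tool_pos: [0.5897, 0.0971, 0.1108]
ee_rot: [0.709, 0.706, -0.001, 0.003]
force: [-2.3, 4.3, 8.0]
opening: 0.095
gripper_force: 35.0
36.6 [0.5897 0.0971 0.1108] [[0.004, 1.0, 0.003], [1.0, -0.004, -0.005], [-0.005, 0.003, -1.0]] [-2.3  4.3  8. ] 0.09499253467379265
```

Seated at the expected height (TCP 0.111, 8 N). Turning clockwise.

```bash
python3 -m jog '[[[0,0.003,0],[0,0,-0.15],1],[[0,0.003,0],[0,0,-0.3],1],[[0,0.003,0],[0,0,-0.45],1],[[0,0.003,0],[0,0,-0.6],1],[[0,0.003,0],[0,0,-0.75],1],[[0,0.003,0],[0,0,-0.9],1],[[0,0.003,0],[0,0,-1],1],[[0,0.003,0],[0,0,-1],1]]' && python3 -m jog '[[[0,0,0],[0,0,-0.15],1],[[0,0,0],[0,0,-0.3],1],[[0,0,0],[0,0,-0.45],1],[[0,0,0],[0,0,-0.6],1],[[0,0,0],[0,0,-0.75],1],[[0,0,0],[0,0,-0.85],1],[[0,0,0],[0,0,-0.92],1],[[0,0,0],[0,0,-0.92],1]]'; python3 -c "
from h import *
o=st();print(np.round(o['joints'],2),np.round(o['ft_torque'],2))"
```

```text
clock: 37.4
tool_pos: [0.5899, 0.0972, 0.1108]
ee_rot: [0.925, 0.38, -0.002, 0.003]
force: [-1.8, 3.3, 6.8]
opening: 0.094
gripper_force: 35.0
clock: 38.2
tool_pos: [0.5898, 0.097, 0.1108]
ee_rot: [1.0, 0.028, -0.002, 0.002]
force: [-1.7, 3.0, 6.5]
opening: 0.095
gripper_force: 35.0
38.2 [0.5898 0.097  0.1108] [[0.998, 0.057, -0.005], [0.057, -0.998, -0.003], [-0.005, 0.003, -1.0]] [-1.7  3.   6.5] 0.09511711671971802
[ 0.04  0.54 -0.33  1.78  0.22  0.87 -1.9 ] [0.65 0.51 0.06]
```

```bash
python3 -m jog '[[[0,0,0],[0,0,-0.04],1],[[0,0,0],[0,0,-0.07],1],[[0,0,0],[0,0,-0.1],1],[[0,0,0],[0,0,-0.12],1],[[0,0,0],[0,0,-0.14],1],[[0,0,0],[0,0,-0.16],1],[[0,0,0],[0,0,-0.16],1],[[0,0,0],[0,0,-0.16],1]]'; python3 -c "
from h import *
o=st();print(np.round(o['joints'],2),np.round(o['ft_torque'],2))"
```

```text
clock: 39.0
tool_pos: [0.5898, 0.097, 0.1108]
ee_rot: [0.999, -0.034, -0.003, 0.001]
force: [-1.3, 2.5, 6.4]
opening: 0.096
gripper_force: 35.0
39.0 [0.5898 0.097  0.1108] [[0.998, -0.067, -0.005], [-0.067, -0.998, -0.002], [-0.005, 0.003, -1.0]] [-1.3  2.5  6.4] 0.09637292689761777
[ 0.02  0.53 -0.3   1.78  0.2   0.87 -2.01] [0.66 0.5  0.07]
```

```bash
python3 -m jog '[[[0,0,0],[0,0,-0.03],1],[[0,0,0],[0,0,-0.06],1],[[0,0,0],[0,0,-0.09],1],[[0,0,0],[0,0,-0.12],1],[[0,0,0],[0,0,-0.15],1],[[0,0,0],[0,0,-0.15],1],[[0,0,0],[0,0,-0.15],1],[[0,0,0],[0,0,-0.15],1]]'; python3 - <<'E'
from h import *
o=st();print(np.round(o['joints'],2),np.round(o['ft_torque'],2))
snap("side","s10.png");snap("wrist","w10.png");snap("top","t10.png")
E
```

```text
clock: 39.8
tool_pos: [0.5898, 0.0969, 0.1108]
ee_rot: [0.996, -0.092, -0.003, 0.001]
force: [-2.3, 3.5, 6.5]
opening: 0.097
gripper_force: 35.0
39.8 [0.5898 0.0969 0.1108] [[0.983, -0.184, -0.006], [-0.184, -0.983, -0.002], [-0.005, 0.003, -1.0]] [-2.3  3.5  6.5] 0.0971220968379416
[ 0.    0.53 -0.28  1.78  0.18  0.87 -2.11] [0.69 0.5  0.04]
```

No clear torque rise. I'll release, rise and look at the key's actual angle.

```bash
python3 -m jog '[[[0,0,0],[0,0,0],0.6],[[0,0,0],[0,0,0],0],[[0,0,0],[0,0,0],-0.5],[[0,0,0],[0,0,0],-0.5],[[0,0,0.2],[0,0,0],-0.5],[[0,0,0.5],[0,0,0],-0.5],[[0,0,0.8],[0,0,0],-0.5],[[0,0,1],[0,0,0],-0.5]]'; python3 - <<'E'
from h import *
st(); i,im=snap("wrist","w11.png")
import json; json.dump({k:np.array(v).tolist() for k,v in i.items()},open("w11.json","w"))
for n in("lock_mouth","key_yellow"): print(n,[(round(float(r["score"]),2),np.round(r["position"],4).tolist()) for r in models.pinpoint("wrist",n)[:2]])
cv2.imwrite("pics/c11.png",cv2.resize(im[120:330,140:420],(800,600),interpolation=2)[:,:,::-1])
E
```

```text
clock: 40.75
tool_pos: [0.5906, 0.0969, 0.2634]
ee_rot: [0.996, -0.093, -0.001, 0.001]
force: [-0.3, -0.2, 0.6]
opening: 0.728
gripper_force: 0.0
40.75 [0.5906 0.0969 0.2634] [[0.983, -0.184, -0.003], [-0.184, -0.983, -0.001], [-0.002, 0.002, -1.0]] [-0.3 -0.2  0.6] 0.728065282227018
lock_mouth [(0.76, [0.5908, 0.0984, 0.1095]), (0.22, [0.6982, -0.0434, 0.0297])]
key_yellow [(0.94, [0.586, 0.0943, 0.1024])]
```

View pics/c11.png

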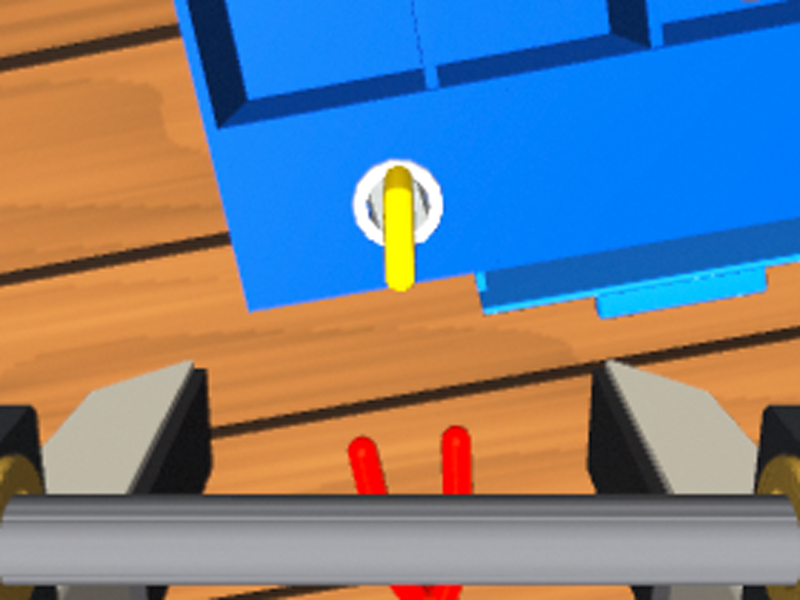

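The key stands upright in the ring (bow at (398,225), ring at (398,203)), roughly parallel to the pads, and the bin below is shut. I'll measure the key's angle precisely.

```bash
python3 - <<'E'
from h import *
import json
i={k:np.array(v) for k,v in json.load(open("w11.json")).items()}; i["vertical_fov"]=float(i["vertical_fov"])
im=cv2.imread("pics/w11.png"); h=cv2.cvtColor(im,cv2.COLOR_BGR2HSV)
m=(h[...,0]>=22)&(h[...,0]<=34)&(h[...,1]>150)&(h[...,2]>200); m[:150]=0;m[235:]=0;m[:,:255]=0;m[:,310:]=0
v,u=np.nonzero(m); P=onz(i,np.c_[u,v],.145)[:,:2]
rows=[(r,(u[v==r].min()+u[v==r].max())/2) for r in np.unique(v)[2:-2]]
Q=onz(i,[(c,r) for r,c in rows],.145)[:,:2]; a=np.polyfit(Q[:,0],Q[:,1],1)
w,V=np.linalg.eigh(np.cov(P.T)); print("midline dir",np.arctan(a[0]),"pca",np.arctan(V[1,1]/V[0,1]),"n",len(v), "cen",P.mean(0), P.min(0),P.max(0))
print("clockwise turned", np.pi/2-np.arctan(a[0])-.005)
E
```

```text
midline dir -0.14657389072231464 pca -0.1480045693863572 n 371 cen [0.58937501 0.09748167] [0.57257306 0.09197659] [0.60937727 0.1035203 ]
clockwise turned 1.7123702175172113
```

Key turned 1.71 rad (stop 1.45 + play 0.25), so it's at the stop. One last check that the bin is fully shut.

```bash
python3 - <<'E'
from h import *
import json
i={k:np.array(v) for k,v in json.load(open("w11.json")).items()}; i["vertical_fov"]=float(i["vertical_fov"])
o=np.array([.5745,.0055,0])
for th in(0,.03,.06,.1,.15):
    s,c=np.sin(th),np.cos(th)
    q=[o+[-.03+x*c-z*s,y,.01+x*s+z*c] for x,y,z in((-.013,.03,.084),(-.013,-.03,.084),(-.002,.07,.088))]
    print(th,((proj(i,q)-[140,120])/.35).round(0).tolist())
print("lip corner",((proj(i,[o+[-.015,.15,.1]])-[140,120])/.35).round(0))
snap("side")
for c in("side","top"):
    snap(c)
    for n in("bin_pull","bin_floor"): print(c,n,[(round(float(r["score"]),2),np.round(r["position"],4).tolist()) for r in models.pinpoint(c,n)[:1]])
E
```

```text
0 [[600.0, 318.0], [770.0, 288.0], [484.0, 313.0]]
0.03 [[601.0, 324.0], [770.0, 294.0], [485.0, 320.0]]
0.06 [[601.0, 330.0], [770.0, 300.0], [487.0, 327.0]]
0.1 [[602.0, 338.0], [770.0, 308.0], [488.0, 336.0]]
0.15 [[603.0, 347.0], [770.0, 318.0], [490.0, 346.0]]
lip corner [[249. 310.]]
side bin_pull [(0.56, [0.535, 0.0038, 0.088])]
side bin_floor [(0.66, [0.578, 0.0092, 0.0136])]
top bin_pull [(0.7, [0.5315, 0.0079, 0.0892])]
top bin_floor [(0.61, [0.5792, 0.0081, 0.0177])]
```

The observed pull and panel corners, (600,318), (767,288) and (484,313), match θ = 0, so the bin is fully shut. Handing in.

```bash
python3 -c "
from rig import ticket
print(ticket.sign_off())"
```

```text
the job is handed in; nothing more can be done
None
```

I handed the job in at about 41 s. The globe is in the fully shut bin, and the yellow key is home in the lock, turned clockwise to its stop and left standing there; no verdict came back.

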